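# Tip the garlic from the prep tray into the bowl

### The arm

A 7-joint arm with a two-finger parallel gripper is mounted at the origin on a cart in front of the work surface, level with it; the furniture and walls round the work are solid. World frame = base frame: x ahead of the robot, y to its left, z up, the work surface at z = 0. Lengths are in m, angles in rad, forces in N, time in s.
With the tool pointing down it reaches from about 0.425 to 0.875 m from the base axis. Payload 4.7 kg.
Tool frame: the origin (TCP) lies at the very end of the fingers, on their centre line; the grasp point (between the pads) lies 19 mm behind it; z points along the fingers, y is the line along which they close (so a half turn about z gives the same grasp; the last joint's range is limited). The gripper opens to 87 mm and grips with 3 to 60 N. Pads are 19 mm wide; open, the fingers measure 117 mm over their backs; the gripper's body (75 mm by 190 mm) begins 51 mm behind the grasp point.
Start: joints at [1.362, 0.321, -0.07, 1.45, 0.023, 1.371, -0.057], TCP at [0.144, -0.634, 0.223] pointing down, gripper open.
Joint ranges: [-2.86, 2.86], [-0.3, 2.09], [-1.38, 1.24], [0.06, 2.45], [-1.56, 4.7], [0.09, 2.05], [-2.69, 2.69]. Speed limits (rad/s): [2.57, 2.57, 3.14, 3.14, 3.14, 3.14, 3.14].

### API

Orientations are given as a rotation vector (axis times angle).
In Python, from bench import ctrl, vision gives the robot as it stands.
- The arm moves only by the tool jog_arm, never from a script. Its argument "increments" is a list of rows, each an object of numbers: "tx", "ty", "tz": the shift along the tool's x, y, z in mm; "wx", "wy", "wz": the turn, a rotation vector about the tool's x, y, z in rad; "gripper": the opening, from 0 (shut) to 1 (fully open). In form: [{"tx": .., "ty": .., "tz": .., "wx": .., "wy": .., "wz": .., "gripper": ..}, ...]. A call has exactly 5 rows; each row is the pose to reach, as a shift and turn from the pose commanded when the call began, along the tool's axes at that moment; what a row does not reach only later rows make up. A row lasts 1/12 s, in which the tool goes at most 41.7 mm and 7.16 degrees, less where a joint would pass 70% of its speed; a pose out of reach is approached as far as the arm can. A call with a gripper value outside its range is refused whole. The fingers move at their own pace and stop on an object; "grip_force" is the grip in N (left out, the last holds). Time passes only in rows, so rows that repeat a pose let the fingers close, or fill a call up. It gives the time, the measured TCP pose, the force, the opening and the grip force at its end, in the units of the state.
- ctrl.get_state(): the state, without advancing time (a new reading comes with each control period).
- vision.get_image(name): name is "scene" or "side" or "wrist"; returns a dict with "color" (384x512x3 uint8, blue, green, red), "fx", "fy", "cx", "cy" (pixels), "extrinsics" (4x4, takes a point from world to camera coordinates). Camera axes: x right, y down, z forward; pixel columns grow to the right and rows downward; lengths in m; the calibration is good to about 2 mm. A picture is of the moment at which its call begins. There is no depth.
- ctrl.close_job(): hands the job in; it is judged then, once.
Trained networks look in the newest picture that a camera, given by its name, has taken for a name from the list of things; names that differ only in an ending like _2 or _b are one class to them, and where a whole thing is asked for, a point or a joint stands for the part that bears it (a point fixed in the world has none). Each returns a list of dicts, best first, with "conf" (0 to 1); they miss things now and then, are a little off and sometimes report something else, mostly with a low value. They report only what shows in the picture. A call takes as long as a camera call.
- vision.spot_in(camera, thing): "bbox" ([left, top, right, bottom] in pixels, round what is visible of it).
The state is a dict: "time": time; "joint_positions": joint angles; "qd": joint speeds; "joint_torque": joint torques, N m; "position": TCP position; "tool_rot": TCP orientation; "ft_force": force on the tool from outside, world axes, zero at the start; "torque": the same for the moment, N m; "grip_width": opening from 0.0 (shut) to 1.0 (fully open); "grip_force": force on a finger pad.
Only numpy, scipy, OpenCV 4.12 (cv2) and the standard library are available. Lean on these libraries where they do the work, as an engineer would, in place of code of your own. Each camera call takes 0.05 s, during which the arm holds its last target. There are 200 camera calls.

### The job

Draw the green prep tray out from under the little wooden shelf until its wooden handle stands well clear in the open, and let go of it there, flat on the worktop with the three garlic bulbs still in it. Then take it by its wooden handle, hold its open end low over the white bowl and tip it so that all three bulbs slide off into the bowl, and set the empty tray down flat on the worktop. Do not touch the garlic with the gripper, leave the bowl where it stands, and do not disturb the mug, the tumbler or the tomato.

Things in the scene. Friction and masses are not known exactly. Their poses are not given: they have to be found in the camera images.
- tray: Green three-sided tray, about 0.24 kg; origin on its underside, -x is the open end. Floor 6 mm thick, x = -100 (no wall or lip) to +80 mm, y = -68 to +68. Side walls along x, 8 mm thick, middles at y = -64 and +64, tops 36 mm above the underside; back wall the same at x = +72 to +80. Starts with the handle end under the shelf; its front (x = -100 to -60) stands out and is free of garlic.
- tray_handle: Pale wooden handle plate fixed to the tray's back wall, 60 mm wide (along tray y), 12 mm thick, leaning 30 deg back from vertical, away from the open end; its top edge is at tray x = 126, z = 102 mm. This entry's origin and axes are the same as the tray's.
- tray_grip (a point): Point in the middle of the handle plate's thickness where it is best taken, 23 mm below its top edge measured along the plate (tray x = 114, y = 0, z = 82 mm); axes as the tray's. The fingers close on its two 60 mm broad faces, coming in along the plate from its top edge.
- tray_lip (a point): Middle of the tray's open edge, on the floor's upper face (tray x = -100, y = 0, z = 6 mm). Tipped open end down by about 55 deg, the bulbs slide off over it.
- shelf: Low shelf fixed to the worktop: wooden board 140 (x) x 200 (y) mm, underside 130, top 148 mm above the worktop, on two grey side panels with inner faces at y = -84 and +84. Origin: on the worktop under the board's centre. Open at its front (-x, which looks roughly to world +y, the robot's left); the board's front edge is at x = -70.
- bowl: White round bowl with a fine pattern, loose, 0.23 kg; 150 mm outside diameter at the rim, rim 64 mm above the worktop, inner floor about 9 mm up and 85 mm across. Origin: centre of its underside.
- bulb_a: bulb of garlic, pinkish white, about 55 mm across, round with a small flat foot and a pointed top; origin: centre of its underside as it starts
- bulb_b: bulb of garlic, pinkish white, about 50 mm across, round with a small flat foot and a pointed top; origin: centre of its underside as it starts
- bulb_c: bulb of garlic, pinkish white, about 58 mm across, round with a small flat foot and a pointed top; origin: centre of its underside as it starts
- bulb_a_center (a point): centre of bulb_a
- bulb_b_center (a point): centre of bulb_b
- bulb_c_center (a point): centre of bulb_c
- mug: bystander: white mug, 89 mm across, 88 mm high; origin: centre of its underside
- tumbler: bystander: clear glass tumbler, 80 mm across, 100 mm high; origin: centre of its underside
- tomato: bystander: red tomato, 62 mm; origin: its underside

How it is judged:
By the outcome, as a careful person would: the job done as asked, in the order asked, and still so for the second after the job is handed in, with the robot touching nothing.
It also fails if it takes over 67 s, if anything falls off the work surface, if the arm or the gripper's body presses on something with over 40 N, if the wrist force passes 120 N, or if a joint passes its speed limit or range.

## Working session

There is one attempt and no reset: what is moved stays moved. The work goes in short steps, Python scripts to look and compute and a tool call to move; the robot and the scene stay as the last step left them, time stands still between calls to the robot, and variables do not carry over. Pictures are saved under pics/ and viewed, at most 10 in all, crops included, and the job is handed in when it is done.

Besides the shell and the picture viewer there is one more tool, called after "Request:" as name(argument=value, ...), one argument or row to a line, values as JSON. jog_arm: Moves the arm, as the interface text tells. Its arguments: {"type":"object","properties":{"increments":{"type":"array"},"grip_force":{"type":"number"}},"required":["increments"]}

```bash
mkdir -p pics; ls
python3 - <<'E'
from bench import ctrl, vision
import cv2, numpy as np
s=ctrl.get_state(); print({k:np.round(v,3).tolist() for k,v in s.items()})
ims=[]
for n in ("scene","side"):
    im=vision.get_image(n); ims.append(im["color"])
    print(n,im["fx"],im["cx"],im["cy"],np.round(im["extrinsics"],4).tolist())
    for t in ("tray","tray_handle","shelf","bowl","bulb_a","mug","tumbler","tomato"):
        print(t,[(np.round(d["bbox"]).tolist(),round(d["conf"],2)) for d in vision.spot_in(n,t)[:3]])
    cv2.imwrite(f"pics/{n}0.png",cv2.resize(im["color"],(800,600)))
E
```

```text
pics
{'time': 0.0, 'joint_positions': [1.362, 0.322, -0.07, 1.452, 0.023, 1.371, -0.057], 'qd': [-0.0, -0.001, 0.001, -0.0, -0.001, -0.0, 0.001], 'joint_torque': [-0.0, -49.128, -0.404, -31.252, -0.064, 0.044, 0.0], 'position': [0.143, -0.633, 0.221], 'tool_rot': [-3.12, -0.349, 0.0], 'ft_force': [0.208, -0.389, -0.205], 'torque': [0.023, 0.022, 0.012], 'grip_force': 0.0, 'grip_width': 0.997}
scene 449.87529549856464 255.6195914020934 188.30159733019363 [[-0.8542, -0.5199, 0.0021, 0.5215], [-0.3563, 0.5823, -0.7307, 0.2248], [0.3787, -0.6249, -0.6827, 1.3185], [0.0, 0.0, 0.0, 1.0]]
tray [([312.0, 126.0, 367.0, 175.0], 0.91), ([332.0, 135.0, 340.0, 143.0], 0.49)]
tray_handle [([336.0, 127.0, 354.0, 134.0], 0.62)]
shelf [([313.0, 94.0, 382.0, 159.0], 0.57)]
bowl [([202.0, 237.0, 254.0, 290.0], 0.59)]
bulb_a [([328.0, 142.0, 342.0, 157.0], 0.68), ([345.0, 140.0, 357.0, 151.0], 0.64)]
mug [([255.0, 134.0, 280.0, 164.0], 0.71)]
tumbler [([145.0, 239.0, 175.0, 277.0], 0.87)]
tomato [([154.0, 301.0, 180.0, 326.0], 0.74)]
side 423.6958094674718 255.94643946632226 187.7543920739633 [[-0.8948, -0.4465, -0.0017, 0.5579], [-0.1861, 0.3765, -0.9075, 0.1727], [0.4058, -0.8117, -0.42, 1.3749], [0.0, 0.0, 0.0, 1.0]]
tray [([303.0, 152.0, 346.0, 189.0], 0.92)]
tray_handle [([328.0, 150.0, 339.0, 167.0], 0.61)]
shelf [([302.0, 132.0, 357.0, 178.0], 0.9)]
bowl [([215.0, 227.0, 265.0, 260.0], 0.57)]
bulb_a [([314.0, 165.0, 325.0, 179.0], 0.53)]
mug [([250.0, 158.0, 273.0, 186.0], 0.86)]
tumbler [([164.0, 221.0, 193.0, 258.0], 0.61)]
tomato [([177.0, 272.0, 198.0, 295.0], 0.85)]
```

Run:
```python
import cv2
a=cv2.imread("pics/scene0.png")
im=cv2.resize(a[100:540,180:640],None,fx=1.3,fy=1.3,interpolation=cv2.INTER_CUBIC)
cv2.imwrite("pics/s0c.png",im)
```

```text
(no output)
```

View pics/scene0.png

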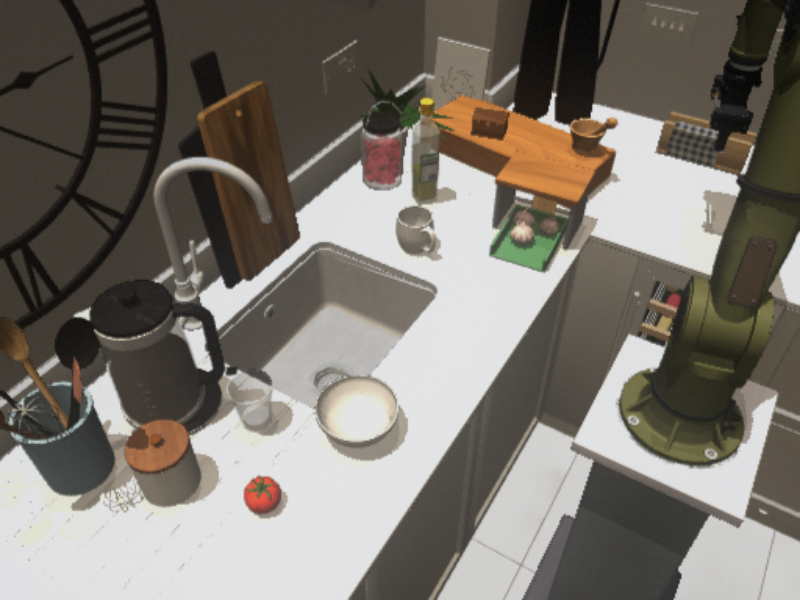

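```bash
cat > h.py <<'E'
import numpy as np, cv2
from bench import ctrl, vision
from scipy.spatial.transform import Rotation as R
def ray(im,u,v):
    E=im["extrinsics"];Rm=E[:3,:3];o=-Rm.T@E[:3,3]
    d=Rm.T@np.array([(u-im["cx"])/im["fx"],(v-im["cy"])/im["fy"],1]);return o,d
def onz(im,u,v,z):
    o,d=ray(im,u,v);return (o+d*(z-o[2])/d[2])
def proj(im,P):
    P=np.atleast_2d(P);E=im["extrinsics"];c=P@E[:3,:3].T+E[:3,3]
    return np.c_[im["fx"]*c[:,0]/c[:,2]+im["cx"],im["fy"]*c[:,1]/c[:,2]+im["cy"]]
E
python3 - <<'E'
from h import *
for n in ("scene","side"):
    im=vision.get_image(n)
    for t,z in (("bowl",.04),("mug",.044),("tumbler",.05),("tomato",.031),("bulb_a",.03)):
        for d in vision.spot_in(n,t)[:2]:
            b=d["bbox"]; print(n,t,np.round(onz(im,(b[0]+b[2])/2,(b[1]+b[3])/2,z),3),round(d["conf"],2))
E
```

```text
scene bowl [0.503 0.335 0.04 ] 0.7
scene mug [ 0.669 -0.174  0.044] 0.86
scene tumbler [0.674 0.421 0.05 ] 0.7
scene tumbler [0.529 0.557 0.05 ] 0.5
scene tomato [0.54  0.547 0.031] 0.57
scene bulb_a [ 0.462 -0.323  0.03 ] 0.74
scene bulb_a [ 0.481 -0.375  0.03 ] 0.65
side bowl [0.511 0.34  0.04 ] 0.8
side bowl [ 0.416 -0.356  0.04 ] 0.44
side mug [ 0.687 -0.19   0.044] 0.97
side tumbler [0.678 0.418 0.05 ] 0.75
side tumbler [ 0.467 -0.327  0.05 ] 0.46
side tomato [0.549 0.555 0.031] 0.8
side tomato [0.519 0.329 0.031] 0.67
side bulb_a [ 0.494 -0.374  0.03 ] 0.5
side bulb_a [ 0.5   -0.543  0.03 ] 0.48
```

Run:
```python
from h import *
t=[]
for n,(x0,y0,x1,y1) in (("scene",(300,90,400,180)),("side",(290,125,370,195))):
    im=vision.get_image(n); np.savez(f"{n}.npz",**im)
    c=cv2.resize(im["color"][y0:y1,x0:x1],None,fx=390/(x1-x0),fy=390/(x1-x0),interpolation=cv2.INTER_CUBIC)
    t.append(cv2.copyMakeBorder(c,0,360-c.shape[0],0,10,0)if c.shape[0]<360 else cv2.copyMakeBorder(c[:360],0,0,0,10,0))
cv2.imwrite("pics/tr1.png",np.hstack(t))
```

```text
(no output)
```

View pics/tr1.png

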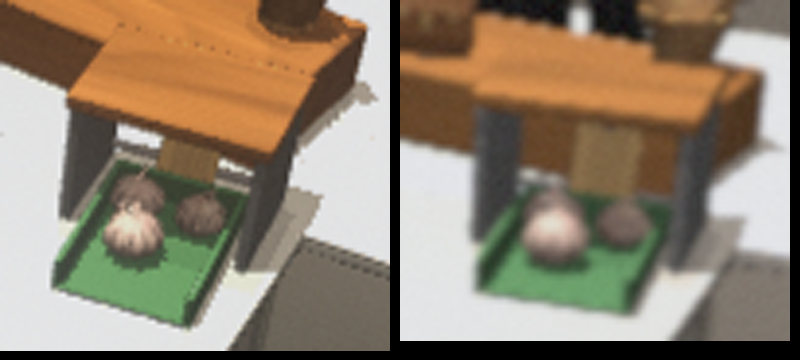

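Run:
```python
from h import *
for n,c in (("scene",[(313.6,163.8),(347.9,173.6)]),("side",[(306,184.9),(337.2,189.2)])):
    im=dict(np.load(f"{n}.npz"))
    p=[onz(im,*k,0) for k in c]; d=p[1]-p[0]
    print(n,np.round(p,3).tolist(),np.linalg.norm(d), np.degrees(np.arctan2(d[1],d[0])))
    # shelf front edge lower? board corners top z=.148
    q={"scene":[(300+68/3.9,90+97/3.9),(300+265/3.9,90+157/3.9)],"side":[(290+76/4.875,125+103/4.875),(290+297/4.875,125+128/4.875)]}[n]
    q=[onz(im,*k,.130) for k in q];print("shelf front",np.round(q,3).tolist(),np.linalg.norm(q[1]-q[0]))
```

```text
scene [[0.503, -0.233, 0.0], [0.374, -0.248, 0.0]] 0.12997754770295297 -173.42858287129653
shelf front [[0.556, -0.347, 0.13], [0.362, -0.353, 0.13]] 0.1939914395455582
side [[0.508, -0.239, 0.0], [0.379, -0.256, 0.0]] 0.13051615529479582 -172.73721219712164
shelf front [[0.557, -0.347, 0.13], [0.365, -0.37, 0.13]] 0.19364565216257887
```

Run:
```python
from h import *
im=dict(np.load("scene.npz"))
for p in [(437,290),(320,245),(220,330),(400,345),(330,420),(590,235),(575,300),(470,410),(385,560)]:
    print(p,np.round(onz(im,p[0]*.64,p[1]*.64,0)[:2],3))
from scipy.spatial.transform import Rotation as R
yd=np.array([.993,.122,0]); z=np.array([0,0,-1.]); x=np.cross(yd,z)
M=np.c_[x,yd,z]; s=ctrl.get_state(); R0=R.from_rotvec(s["tool_rot"])
print(R0.as_matrix().round(3), (R0.inv()*R.from_matrix(M)).as_rotvec())
```

```text
(437, 290) [ 0.552 -0.065]
(320, 245) [ 0.868 -0.057]
(220, 330) [0.88  0.281]
(400, 345) [0.535 0.121]
(330, 420) [0.548 0.351]
(590, 235) [ 0.33  -0.432]
(575, 300) [ 0.277 -0.195]
(470, 410) [0.336 0.194]
(385, 560) [0.316 0.527]
[[ 0.975  0.221 -0.   ]
 [ 0.221 -0.975 -0.   ]
 [-0.     0.    -1.   ]] [ 8.74074774e-06  8.91431396e-05 -1.47017035e+00]
```

Request:
jog_arm(
  increments=[
    {"tz": -40},
    {"tx": 20,"ty": -13,"tz": -75},
    {"tx": 45,"ty": -30,"tz": -105},
    {"tx": 75,"ty": -50,"tz": -120},
    {"tx": 105,"ty": -70,"tz": -120},
  ],
)

```text
validation failed for argument at $.in...
```

Request:
jog_arm(
  increments=[
    {"tx": 32,"ty": -21},
    {"tx": 65,"ty": -43},
    {"tx": 97,"ty": -64},
    {"tx": 130,"ty": -86},
    {"tx": 163,"ty": -108},
  ],
)

```text
validation failed for argument at $.in...
```

Request:
jog_arm(
  increments=[
    {"tx": 32,"ty": -21,"wz": -0.12},
    {"tx": 65,"ty": -43,"wz": -0.24},
    {"tx": 97,"ty": -64,"wz": -0.36},
    {"tx": 130,"ty": -86,"wz": -0.48},
    {"tx": 163,"ty": -108,"wz": -0.6},
  ],
)

```text
validation failed for argument at $.in...
```

Request:
jog_arm(
  increments=[
    {"wz": -0.12},
    {"wz": -0.24,"tz": 20},
    {"wz": -0.36,"tz": 40},
    {"wz": -0.48,"tz": 60},
    {"wz": -0.6,"tz": 80},
  ],
)

```text
validation failed for argument at $.in...
```

Request:
jog_arm(
  increments=[
    {"wz": -0.12},
    {"wz": -0.24},
    {"wz": -0.27},
    {"wz": -0.27},
    {"wz": -0.27},
  ],
)

```text
validation failed for argument at $.in...
```

Run:
```python
from h import *
im=vision.get_image("wrist"); np.savez("w1.npz",**im); s=ctrl.get_state()
print(s["time"],np.round(s["position"],3),R.from_rotvec(s["tool_rot"]).as_matrix().round(3),np.round(s["joint_positions"],2))
print(np.round(im["extrinsics"],3))
for t in ("tray","tray_handle","bulb_a","shelf"): print(t,[(np.round(d["bbox"]).tolist(),round(d["conf"],2)) for d in vision.spot_in("wrist",t)[:3]])
cv2.imwrite("pics/w1.png",im["color"])
```

```text
1.65 [ 0.144 -0.634  0.223] [[ 0.975  0.221 -0.   ]
 [ 0.221 -0.975 -0.   ]
 [-0.     0.    -1.   ]] [ 1.36  0.32 -0.07  1.45  0.02  1.37 -0.06]
[[ 0.222 -0.975 -0.    -0.65 ]
 [-0.934 -0.212  0.287 -0.035]
 [-0.28  -0.064 -0.958  0.391]
 [ 0.     0.     0.     1.   ]]
tray []
tray_handle []
bulb_a []
shelf []
```

View pics/w1.png

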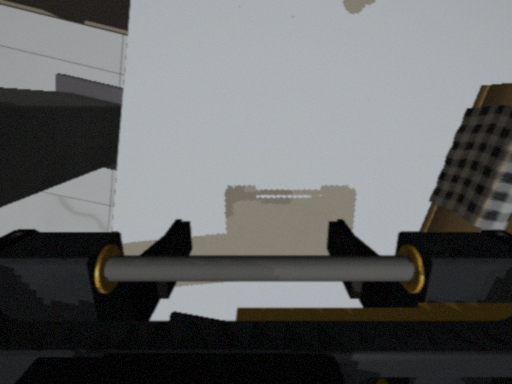

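Request:
jog_arm(
  increments=[
    {"tx": 0,"ty": 0,"tz": -40,"wx": 0,"wy": 0,"wz": 0,"gripper": 1},
    {"tx": 20,"ty": -13,"tz": -75,"wx": 0,"wy": 0,"wz": 0,"gripper": 1},
    {"tx": 45,"ty": -30,"tz": -105,"wx": 0,"wy": 0,"wz": 0,"gripper": 1},
    {"tx": 75,"ty": -50,"tz": -120,"wx": 0,"wy": 0,"wz": 0,"gripper": 1},
    {"tx": 105,"ty": -70,"tz": -120,"wx": 0,"wy": 0,"wz": 0,"gripper": 1},
  ],
)

```text
time: 2.27
position: [0.2318, -0.5431, 0.3478]
tool_rot: [3.114, 0.346, 0.004]
ft_force: [1.0, -0.5, 0.9]
grip_width: 0.999
grip_force: 0.0
```

Request:
jog_arm(
  increments=[
    {"tx": 32,"ty": -21,"tz": 0,"wx": 0,"wy": 0,"wz": 0,"gripper": 1},
    {"tx": 65,"ty": -43,"tz": 0,"wx": 0,"wy": 0,"wz": 0,"gripper": 1},
    {"tx": 97,"ty": -64,"tz": 0,"wx": 0,"wy": 0,"wz": 0,"gripper": 1},
    {"tx": 130,"ty": -86,"tz": 0,"wx": 0,"wy": 0,"wz": 0,"gripper": 1},
    {"tx": 163,"ty": -108,"tz": 0,"wx": 0,"wy": 0,"wz": 0,"gripper": 1},
  ],
)

```text
time: 2.68
position: [0.3666, -0.3996, 0.3429]
tool_rot: [3.121, 0.349, 0.0]
ft_force: [0.3, -0.7, -0.9]
grip_width: 0.998
grip_force: 0.0
```

Request:
jog_arm(
  increments=[
    {"tx": 32,"ty": -21,"tz": 0,"wx": 0,"wy": 0,"wz": -0.12,"gripper": 1},
    {"tx": 65,"ty": -43,"tz": 0,"wx": 0,"wy": 0,"wz": -0.24,"gripper": 1},
    {"tx": 97,"ty": -64,"tz": 0,"wx": 0,"wy": 0,"wz": -0.36,"gripper": 1},
    {"tx": 130,"ty": -86,"tz": 0,"wx": 0,"wy": 0,"wz": -0.48,"gripper": 1},
    {"tx": 163,"ty": -108,"tz": 0,"wx": 0,"wy": 0,"wz": -0.6,"gripper": 1},
  ],
)

```text
time: 3.1
position: [0.5017, -0.2583, 0.3429]
tool_rot: [2.875, 1.264, 0.0]
ft_force: [0.7, -0.6, 0.2]
grip_width: 1.001
grip_force: 0.0
```

Request:
jog_arm(
  increments=[
    {"tx": 0,"ty": 0,"tz": 0,"wx": 0,"wy": 0,"wz": -0.12,"gripper": 1},
    {"tx": 0,"ty": 0,"tz": 20,"wx": 0,"wy": 0,"wz": -0.24,"gripper": 1},
    {"tx": 0,"ty": 0,"tz": 40,"wx": 0,"wy": 0,"wz": -0.36,"gripper": 1},
    {"tx": 0,"ty": 0,"tz": 60,"wx": 0,"wy": 0,"wz": -0.48,"gripper": 1},
    {"tx": 0,"ty": 0,"tz": 80,"wx": 0,"wy": 0,"wz": -0.6,"gripper": 1},
  ],
)

```text
time: 3.52
position: [0.5008, -0.2597, 0.2618]
tool_rot: [2.373, 2.058, -0.0]
ft_force: [0.1, 0.4, 0.2]
grip_width: 0.998
grip_force: 0.0
```

Request:
jog_arm(
  increments=[
    {"tx": 0,"ty": 0,"tz": 0,"wx": 0,"wy": 0,"wz": -0.12,"gripper": 1},
    {"tx": 0,"ty": 0,"tz": 0,"wx": 0,"wy": 0,"wz": -0.24,"gripper": 1},
    {"tx": 0,"ty": 0,"tz": 0,"wx": 0,"wy": 0,"wz": -0.27,"gripper": 1},
    {"tx": 0,"ty": 0,"tz": 0,"wx": 0,"wy": 0,"wz": -0.27,"gripper": 1},
    {"tx": 0,"ty": 0,"tz": 0,"wx": 0,"wy": 0,"wz": -0.27,"gripper": 1},
  ],
)

```text
time: 3.93
position: [0.5007, -0.2598, 0.2626]
tool_rot: [2.083, 2.351, -0.0]
ft_force: [0.6, -0.7, 0.3]
grip_width: 0.999
grip_force: 0.0
```

```bash
cat > look.py <<'E'
from h import *
import sys
def look(n,f):
    im=vision.get_image(n); np.savez(f+".npz",**im); s=ctrl.get_state()
    print(round(s["time"],2),np.round(s["position"],3),R.from_rotvec(s["tool_rot"]).as_matrix().round(3).tolist(),np.round(s["joint_positions"],2),s["grip_width"])
    cv2.imwrite(f"pics/{f}.png",im["color"]); return im,s
if __name__=="__main__": look(sys.argv[1],sys.argv[2])
E
python3 look.py wrist w2
```

```text
3.98 [ 0.501 -0.26   0.263] [[-0.12, 0.993, 0.0], [0.993, 0.12, -0.0], [-0.0, 0.0, -1.0]] [ 0.91  0.15 -0.53  1.59  0.08  1.41  0.49] 1.001727652459767
```

View pics/w2.png

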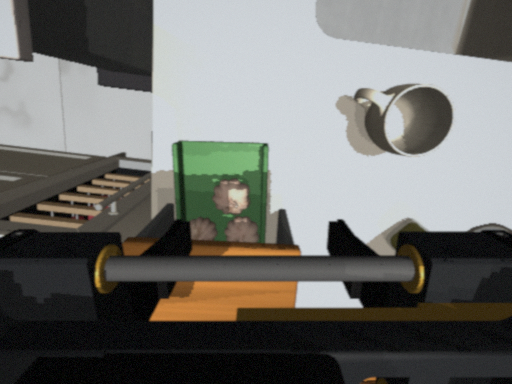

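Run:
```python
from h import *
im=dict(np.load("w2.npz"))
g=im["color"].astype(int); m=((g[...,1]>g[...,2]+20)&(g[...,1]>g[...,0]+10))
for v in (142,146,150,160,180,200): print(v,np.flatnonzero(m[v])[[0,-1]] if m[v].any() else None)
for p in [(172,142),(269,143),(174,200),(267,200)]: print(p,onz(im,*p,.036).round(3))
for p in [(153,60),(153,200),(316,15),(330,38),(500,62)]: print("edge",p,onz(im,*p,0).round(3))
```

```text
142 [181 235]
146 [172 267]
150 [172 268]
160 [173 267]
180 [175 266]
200 [176 265]
(172, 142) [ 0.377 -0.243  0.036]
(269, 143) [ 0.511 -0.228  0.036]
(174, 200) [ 0.383 -0.328  0.036]
(267, 200) [ 0.519 -0.311  0.036]
edge (153, 60) [ 0.336 -0.138  0.   ]
edge (153, 200) [ 0.339 -0.346  0.   ]
edge (316, 15) [ 0.552 -0.056  0.   ]
edge (330, 38) [ 0.576 -0.081  0.   ]
edge (500, 62) [ 0.818 -0.082  0.   ]
```

Request:
jog_arm(
  increments=[
    {"tx": 8,"ty": 5,"tz": 30,"wx": 0,"wy": 0,"wz": 0,"gripper": 0.5},
    {"tx": 15,"ty": 10,"tz": 65,"wx": 0,"wy": 0,"wz": 0,"gripper": 0.5},
    {"tx": 15,"ty": 10,"tz": 100,"wx": 0,"wy": 0,"wz": 0,"gripper": 0.5},
    {"tx": 15,"ty": 10,"tz": 135,"wx": 0,"wy": 0,"wz": 0,"gripper": 0.5},
    {"tx": 15,"ty": 10,"tz": 165,"wx": 0,"wy": 0,"wz": 0,"gripper": 0.5},
  ],
)

```text
time: 4.4
position: [0.5083, -0.2433, 0.0956]
tool_rot: [-2.082, -2.352, 0.001]
ft_force: [0.1, -0.7, 0.2]
grip_width: 0.704
grip_force: 0.0
```

Request:
jog_arm(
  increments=[
    {"tx": 0,"ty": 0,"tz": 20,"wx": 0,"wy": 0,"wz": 0,"gripper": 0.5},
    {"tx": 0,"ty": 0,"tz": 40,"wx": 0,"wy": 0,"wz": 0,"gripper": 0.5},
    {"tx": 0,"ty": 0,"tz": 60,"wx": 0,"wy": 0,"wz": 0,"gripper": 0.5},
    {"tx": 0,"ty": 0,"tz": 75,"wx": 0,"wy": 0,"wz": 0,"gripper": 0.5},
    {"tx": 0,"ty": 0,"tz": 80,"wx": 0,"wy": 0,"wz": 0,"gripper": 0.5},
  ],
)

```text
time: 4.82
position: [0.5072, -0.243, 0.0151]
tool_rot: [-2.08, -2.349, 0.001]
ft_force: [-0.1, 0.2, 0.1]
grip_width: 0.508
grip_force: 0.0
```

Run:
```python
from look import *
im,s=look("wrist","w3")
look("side","s3")
a=cv2.imread("pics/w3.png");b=cv2.imread("pics/s3.png")[100:230,210:390]
b=cv2.resize(b,(280,202)); c=np.zeros((384,800,3),np.uint8); c[:,:512]=a; c[:202,516:796]=b; cv2.imwrite("pics/c3.png",c)
```

```text
4.87 [ 0.507 -0.243  0.015] [[-0.121, 0.993, -0.003], [0.993, 0.121, 0.002], [0.002, -0.003, -1.0]] [ 0.84  0.38 -0.51  1.87  0.22  0.96  0.35] 0.49991165835075796
4.92 [ 0.508 -0.243  0.017] [[-0.121, 0.993, -0.002], [0.993, 0.121, 0.001], [0.001, -0.002, -1.0]] [ 0.84  0.38 -0.51  1.86  0.22  0.96  0.35] 0.5033234740037871
```

View pics/c3.png

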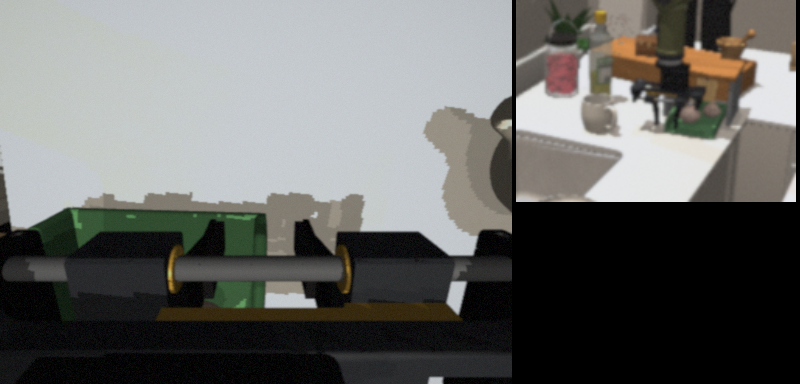

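Request:
jog_arm(
  grip_force=40,
  increments=[
    {"tx": 0,"ty": 0,"tz": 0,"wx": 0,"wy": 0,"wz": 0,"gripper": 0},
    {"tx": 0,"ty": 0,"tz": 0,"wx": 0,"wy": 0,"wz": 0,"gripper": 0},
    {"tx": 0,"ty": 0,"tz": 0,"wx": 0,"wy": 0,"wz": 0,"gripper": 0},
    {"tx": 0,"ty": 0,"tz": 0,"wx": 0,"wy": 0,"wz": 0,"gripper": 0},
    {"tx": 0,"ty": 0,"tz": 0,"wx": 0,"wy": 0,"wz": 0,"gripper": 0},
  ],
)

```text
time: 5.33
position: [0.5092, -0.244, 0.0183]
tool_rot: [2.081, 2.352, 0.0]
ft_force: [1.1, 0.8, -0.5]
grip_width: 0.205
grip_force: 0.0
```

Request:
jog_arm(
  increments=[
    {"tx": 1,"ty": 0,"tz": 0,"wx": 0,"wy": 0,"wz": 0,"gripper": 0},
    {"tx": 4,"ty": 0,"tz": 0,"wx": 0,"wy": 0,"wz": 0,"gripper": 0},
    {"tx": 9,"ty": 0,"tz": 0,"wx": 0,"wy": 0,"wz": 0,"gripper": 0},
    {"tx": 15,"ty": 0,"tz": 0,"wx": 0,"wy": 0,"wz": 0,"gripper": 0},
    {"tx": 22,"ty": 0,"tz": 0,"wx": 0,"wy": 0,"wz": 0,"gripper": 0},
  ],
)

```text
time: 5.75
position: [0.5064, -0.222, 0.0179]
tool_rot: [2.081, 2.352, -0.0]
ft_force: [0.0, -2.2, 1.7]
grip_width: 0.087
grip_force: 40.0
```

Request:
jog_arm(
  increments=[
    {"tx": 8,"ty": 0,"tz": 0,"wx": 0,"wy": 0,"wz": 0,"gripper": 0},
    {"tx": 17,"ty": 0,"tz": 0,"wx": 0,"wy": 0,"wz": 0,"gripper": 0},
    {"tx": 26,"ty": 0,"tz": 0,"wx": 0,"wy": 0,"wz": 0,"gripper": 0},
    {"tx": 36,"ty": 0,"tz": 0,"wx": 0,"wy": 0,"wz": 0,"gripper": 0},
    {"tx": 46,"ty": 0,"tz": 0,"wx": 0,"wy": 0,"wz": 0,"gripper": 0},
  ],
)

```text
time: 6.17
position: [0.5007, -0.1753, 0.0178]
tool_rot: [2.081, 2.352, -0.0]
ft_force: [0.0, -2.3, 3.2]
grip_width: 0.089
grip_force: 40.0
```

Request:
jog_arm(
  increments=[
    {"tx": 10,"ty": 1,"tz": 0,"wx": 0,"wy": 0,"wz": 0,"gripper": 0},
    {"tx": 20,"ty": 2,"tz": 0,"wx": 0,"wy": 0,"wz": 0,"gripper": 0},
    {"tx": 30,"ty": 3,"tz": 0,"wx": 0,"wy": 0,"wz": 0,"gripper": 0},
    {"tx": 40,"ty": 5,"tz": 0,"wx": 0,"wy": 0,"wz": 0,"gripper": 0},
    {"tx": 50,"ty": 7,"tz": 0,"wx": 0,"wy": 0,"wz": 0,"gripper": 0},
  ],
)

```text
time: 6.58
position: [0.5014, -0.1252, 0.0178]
tool_rot: [2.082, 2.352, -0.001]
ft_force: [-0.3, -4.2, 5.1]
grip_width: 0.089
grip_force: 40.0
```

Request:
jog_arm(
  increments=[
    {"tx": 10,"ty": 2,"tz": 0,"wx": 0,"wy": 0,"wz": 0,"gripper": 0},
    {"tx": 20,"ty": 4,"tz": 0,"wx": 0,"wy": 0,"wz": 0,"gripper": 0},
    {"tx": 30,"ty": 6,"tz": 0,"wx": 0,"wy": 0,"wz": 0,"gripper": 0},
    {"tx": 40,"ty": 8,"tz": 0,"wx": 0,"wy": 0,"wz": 0,"gripper": 0},
    {"tx": 50,"ty": 10,"tz": 0,"wx": 0,"wy": 0,"wz": 0,"gripper": 0},
  ],
)

```text
time: 7.0
position: [0.5051, -0.0745, 0.0178]
tool_rot: [2.082, 2.352, -0.002]
ft_force: [-0.4, -4.5, 6.1]
grip_width: 0.09
grip_force: 40.0
```

Request:
jog_arm(
  increments=[
    {"tx": 10,"ty": 2,"tz": 0,"wx": 0,"wy": 0,"wz": 0,"gripper": 0},
    {"tx": 20,"ty": 4,"tz": 0,"wx": 0,"wy": 0,"wz": 0,"gripper": 0},
    {"tx": 30,"ty": 6,"tz": 0,"wx": 0,"wy": 0,"wz": 0,"gripper": 0},
    {"tx": 40,"ty": 8,"tz": 0,"wx": 0,"wy": 0,"wz": 0,"gripper": 0},
    {"tx": 50,"ty": 10,"tz": 0,"wx": 0,"wy": 0,"wz": 0,"gripper": 0},
  ],
)

```text
time: 7.42
position: [0.5088, -0.0238, 0.0178]
tool_rot: [2.082, 2.352, -0.002]
ft_force: [-0.6, -5.2, 6.0]
grip_width: 0.082
grip_force: 40.0
```

Request:
jog_arm(
  increments=[
    {"tx": 10,"ty": 2,"tz": 0,"wx": 0,"wy": 0,"wz": 0,"gripper": 0},
    {"tx": 20,"ty": 4,"tz": 0,"wx": 0,"wy": 0,"wz": 0,"gripper": 0},
    {"tx": 30,"ty": 6,"tz": 0,"wx": 0,"wy": 0,"wz": 0,"gripper": 0},
    {"tx": 40,"ty": 8,"tz": 0,"wx": 0,"wy": 0,"wz": 0,"gripper": 0},
    {"tx": 49,"ty": 9,"tz": 0,"wx": 0,"wy": 0,"wz": 0,"gripper": 0},
  ],
)

```text
time: 7.83
position: [0.5118, 0.0261, 0.0178]
tool_rot: [2.082, 2.352, -0.002]
ft_force: [-0.4, -4.2, 7.3]
grip_width: 0.09
grip_force: 40.0
```

Request:
jog_arm(
  increments=[
    {"tx": 7,"ty": 0,"tz": 0,"wx": 0,"wy": 0,"wz": 0,"gripper": 0},
    {"tx": 12,"ty": 0,"tz": 0,"wx": 0,"wy": 0,"wz": 0,"gripper": 0},
    {"tx": 15,"ty": 0,"tz": 0,"wx": 0,"wy": 0,"wz": 0,"gripper": 0},
    {"tx": 17,"ty": 0,"tz": 0,"wx": 0,"wy": 0,"wz": 0,"gripper": 0},
    {"tx": 17,"ty": 0,"tz": 0,"wx": 0,"wy": 0,"wz": 0,"gripper": 0},
  ],
)

```text
time: 8.25
position: [0.5097, 0.0434, 0.0178]
tool_rot: [-2.081, -2.354, 0.001]
ft_force: [0.1, -2.9, 6.6]
grip_width: 0.086
grip_force: 40.0
```

Run:
```python
from look import *
im,s=look("scene","s4"); print(s["ft_force"])
b=cv2.imread("pics/s4.png")[90:290,190:400]
cv2.imwrite("pics/c4.png",cv2.resize(b,None,fx=2.8,fy=2.8,interpolation=2))
```

```text
8.3 [0.51  0.043 0.018] [[-0.122, 0.992, -0.0], [0.992, 0.122, -0.0], [-0.0, -0.0, -1.0]] [ 0.46  0.3  -0.66  1.98  0.23  0.93 -0.2 ] 0.08555575906485806
[-0.30381024 -2.29963608  6.60280702]
```

View pics/c4.png

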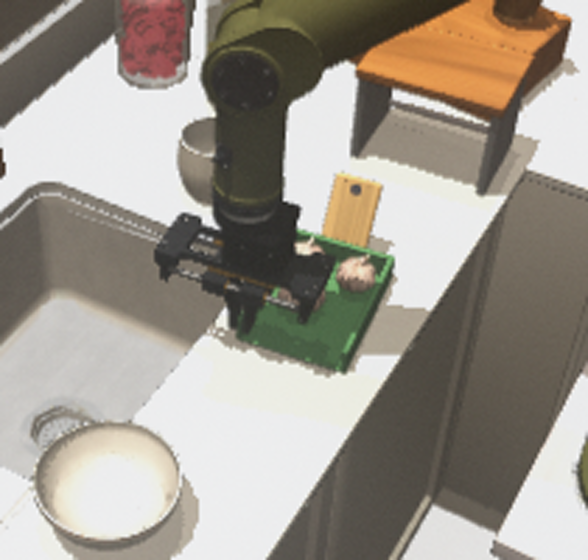

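Request:
jog_arm(
  increments=[
    {"tx": 0,"ty": 0,"tz": 0,"wx": 0,"wy": 0,"wz": 0,"gripper": 0.25},
    {"tx": 0,"ty": 0,"tz": 0,"wx": 0,"wy": 0,"wz": 0,"gripper": 0.25},
    {"tx": 0,"ty": 0,"tz": 0,"wx": 0,"wy": 0,"wz": 0,"gripper": 0.25},
    {"tx": 0,"ty": 0,"tz": -5,"wx": 0,"wy": 0,"wz": 0,"gripper": 0.25},
    {"tx": 0,"ty": 0,"tz": -20,"wx": 0,"wy": 0,"wz": 0,"gripper": 0.25},
  ],
)

```text
time: 8.72
position: [0.5075, 0.043, 0.0357]
tool_rot: [-2.078, -2.35, 0.005]
ft_force: [0.8, 0.0, -0.4]
grip_width: 0.236
grip_force: 0.0
```

Request:
jog_arm(
  increments=[
    {"tx": 0,"ty": 0,"tz": -30,"wx": 0,"wy": 0,"wz": 0,"gripper": 0.25},
    {"tx": 0,"ty": 0,"tz": -70,"wx": 0,"wy": 0,"wz": 0,"gripper": 0.25},
    {"tx": 0,"ty": 0,"tz": -110,"wx": 0,"wy": 0,"wz": 0,"gripper": 0.25},
    {"tx": 0,"ty": 0,"tz": -150,"wx": 0,"wy": 0,"wz": 0,"gripper": 0.25},
    {"tx": 0,"ty": 0,"tz": -190,"wx": 0,"wy": 0,"wz": 0,"gripper": 0.25},
  ],
)

```text
time: 9.13
position: [0.5092, 0.0433, 0.2295]
tool_rot: [-2.081, -2.353, 0.0]
ft_force: [0.5, -0.3, 0.9]
grip_width: 0.25
grip_force: 0.0
```

```bash
cat > tgt.py <<'E'
from h import *
def tray_R(yaw,pitch=0):  # pitch>0: open end down, about tray y
    return R.from_euler("z",yaw)*R.from_euler("y",-pitch)
G=R.from_matrix(np.c_[[0,1,0],[np.cos(np.pi/6),0,-.5],[-.5,0,-np.cos(np.pi/6)]])  # tool in tray
def inc(Rt,p,s=None):
    s=s or ctrl.get_state(); R0=R.from_rotvec(s["tool_rot"])
    print("t mm",np.round(R0.inv().apply(np.array(p)-s["position"])*1000,1),"w",np.round((R0.inv()*Rt).as_rotvec(),3))
E
python3 - <<'E'
from look import *; from tgt import *
im,s=look("scene","s5")
print(R.from_euler("y",-.1).apply([-1,0,0]))
T=tray_R(np.radians(-83))*G; print(T.as_matrix().round(3)); inc(T,(.478,-.213,.17),s)
im=vision.get_image("wrist"); np.savez("w5.npz",**im); a=s
for t in ("tray","tray_handle","bulb_a"): print(t,[(np.round(d["bbox"]).tolist(),round(d["conf"],2)) for d in vision.spot_in("wrist",t)[:3]])
cv2.imwrite("pics/w5.png",im["color"])
E
```

```text
9.18 [0.514 0.044 0.238] [[-0.122, 0.992, 0.012], [0.992, 0.122, -0.001], [-0.002, 0.012, -1.0]] [ 0.55  0.05 -0.7   1.75  0.04  1.34 -0.04] 0.2512726020088547
[-0.99500417  0.         -0.09983342]
[[ 0.993  0.106 -0.061]
 [ 0.122 -0.86   0.496]
 [-0.    -0.5   -0.866]]
t mm [-250.5  -67.7   67.5] w [0.421 0.403 1.535]
tray [([158.0, 155.0, 256.0, 308.0], 0.7)]
tray_handle [([227.0, 299.0, 234.0, 309.0], 0.45), ([244.0, 235.0, 250.0, 259.0], 0.44)]
bulb_a [([199.0, 194.0, 243.0, 236.0], 0.98), ([242.0, 237.0, 250.0, 253.0], 0.51)]
```

View pics/w5.png

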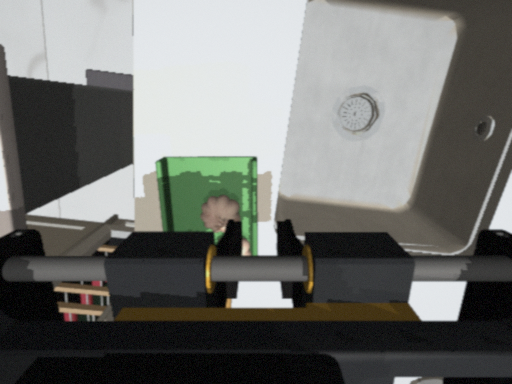

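Request:
jog_arm(
  increments=[
    {"tx": -30,"ty": -10,"tz": 0,"wx": 0.03,"wy": 0.03,"wz": 0.11,"gripper": 0.6},
    {"tx": -60,"ty": -20,"tz": 0,"wx": 0.06,"wy": 0.055,"wz": 0.22,"gripper": 0.6},
    {"tx": -90,"ty": -30,"tz": 0,"wx": 0.09,"wy": 0.08,"wz": 0.33,"gripper": 0.6},
    {"tx": -120,"ty": -40,"tz": 0,"wx": 0.12,"wy": 0.11,"wz": 0.44,"gripper": 0.6},
    {"tx": -150,"ty": -45,"tz": 0,"wx": 0.15,"wy": 0.14,"wz": 0.55,"gripper": 0.6},
  ],
)

```text
time: 9.8
position: [0.4817, -0.1125, 0.2258]
tool_rot: [-2.474, -1.579, 0.032]
ft_force: [1.1, 0.3, 1.0]
grip_width: 0.539
grip_force: 0.0
```

Run:
```python
from look import *; from tgt import *
im=dict(np.load("w5.npz"))
g=im["color"].astype(int); m=((g[...,1]>g[...,2]+20)&(g[...,1]>g[...,0]+10))
for v in (152,156,160,165,180,200,225): print(v,np.flatnonzero(m[v])[[0,-1]] if m[v].any() else None)
for p in [(157.5,157),(256.5,156),(162,225),(257,225)]: print(p,onz(im,*p,.036).round(3))
s=ctrl.get_state(); print(s["joint_positions"],s["position"])
T=tray_R(np.radians(-83))*G; inc(T,(.478,-.213,.24),s)
```

```text
152 None
156 None
160 [159 255]
165 [156 256]
180 [158 256]
200 [160 256]
225 [163 256]
(157.5, 157) [0.382 0.043 0.036]
(256.5, 156) [0.511 0.06  0.036]
(162, 225) [ 0.39  -0.054  0.036]
(257, 225) [ 0.523 -0.038  0.036]
[ 0.73203124  0.15700392 -0.51443088  1.67895058 -0.05312157  1.48783855
 -0.2094408 ] [ 0.48168033 -0.11246205  0.22577185]
t mm [-90.7  34.9 -29.6] w [0.262 0.271 0.974]
```

Request:
jog_arm(
  increments=[
    {"tx": -20,"ty": 8,"tz": -8,"wx": 0.03,"wy": 0.03,"wz": 0.11,"gripper": 0.6},
    {"tx": -40,"ty": 16,"tz": -16,"wx": 0.06,"wy": 0.06,"wz": 0.22,"gripper": 0.6},
    {"tx": -60,"ty": 24,"tz": -22,"wx": 0.09,"wy": 0.09,"wz": 0.33,"gripper": 0.6},
    {"tx": -80,"ty": 32,"tz": -28,"wx": 0.12,"wy": 0.12,"wz": 0.44,"gripper": 0.6},
    {"tx": -91,"ty": 35,"tz": -30,"wx": 0.15,"wy": 0.15,"wz": 0.55,"gripper": 0.6},
  ],
)

```text
time: 10.22
position: [0.4793, -0.2152, 0.24]
tool_rot: [-2.634, -0.769, 0.044]
ft_force: [-0.8, -0.2, 0.6]
grip_width: 0.6
grip_force: 0.0
```

Run:
```python
from tgt import *
s=ctrl.get_state(); print(np.round(s["joint_positions"],2),s["position"])
T=tray_R(np.radians(-83))*G; inc(T,(.478,-.213,.20),s)
```

```text
[ 0.83  0.32 -0.37  1.5  -0.15  1.64 -0.53] [ 0.47931596 -0.2151731   0.24001755]
t mm [-3.1 12.8 37.9] w [0.114 0.12  0.42 ]
```

Request:
jog_arm(
  increments=[
    {"tx": 0,"ty": 2,"tz": 8,"wx": 0.03,"wy": 0.03,"wz": 0.11,"gripper": 0.6},
    {"tx": -1,"ty": 5,"tz": 16,"wx": 0.06,"wy": 0.06,"wz": 0.22,"gripper": 0.6},
    {"tx": -2,"ty": 8,"tz": 24,"wx": 0.09,"wy": 0.09,"wz": 0.33,"gripper": 0.6},
    {"tx": -3,"ty": 13,"tz": 34,"wx": 0.114,"wy": 0.12,"wz": 0.42,"gripper": 0.6},
    {"tx": -3,"ty": 13,"tz": 38,"wx": 0.114,"wy": 0.12,"wz": 0.42,"gripper": 0.6},
  ],
)

```text
time: 10.63
position: [0.4764, -0.2118, 0.1976]
tool_rot: [-2.612, -0.162, 0.047]
ft_force: [-1.1, -0.9, -0.4]
grip_width: 0.6
grip_force: 0.0
```

Run:
```python
from look import *; from tgt import *
im,s=look("wrist","w6")
for d in [("scene")]: 
    ms=vision.get_image("scene"); np.savez("s6.npz",**ms)
print([(np.round(d["bbox"]).tolist(),round(d["conf"],2)) for d in vision.spot_in("wrist","tray_handle")],[(np.round(d["bbox"]).tolist(),round(d["conf"],2)) for d in vision.spot_in("scene","tray_handle")])
Y=R.from_euler("z",np.radians(-83)); o=np.array([.458,-.049,0])
top=[o+Y.apply(q) for q in ([.126,-.03,.102],[.126,.03,.102],[.114,0,.082])]
print("pred wrist",proj(im,top).round(0).tolist(),"scene",proj(ms,top).round(0).tolist())
T=Y*G; inc(T,(.478,-.213,.17),s); inc(T,(.471,-.153,.066),s)
a=cv2.imread("pics/w6.png"); b=cv2.resize(ms["color"][90:240,230:380],(280,280)); c=np.zeros((384,800,3),np.uint8); c[:,:512]=a; c[:280,516:796]=b
cv2.imwrite("pics/c6.png",c)
```

```text
10.68 [ 0.477 -0.21   0.198] [[0.992, 0.112, -0.066], [0.13, -0.858, 0.497], [-0.001, -0.501, -0.865]] [ 0.87  0.35 -0.3   1.57 -0.29  1.58 -0.83] 0.5999349160627895
[([232.0, 169.0, 264.0, 207.0], 0.71), ([270.0, 148.0, 288.0, 216.0], 0.69)] [([303.0, 153.0, 326.0, 175.0], 0.9)]
pred wrist [[274.0, 216.0], [275.0, 157.0], [273.0, 181.0]] scene [[325.0, 156.0], [308.0, 151.0], [315.0, 160.0]]
t mm [ 0.8 16.6 23.1] w [-0.002  0.005  0.007]
t mm [  1.7  16.5 143.3] w [-0.002  0.005  0.007]
```

View pics/c6.png

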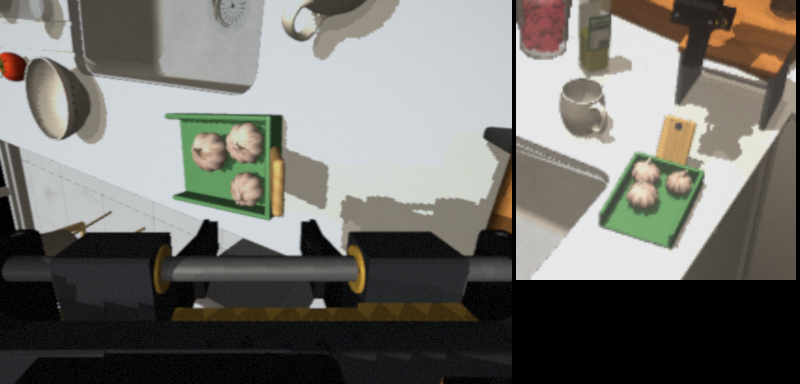

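Request:
jog_arm(
  increments=[
    {"tx": 2,"ty": 8,"tz": 5,"wx": 0,"wy": 0,"wz": 0,"gripper": 0.6},
    {"tx": 5,"ty": 20,"tz": 15,"wx": 0,"wy": 0,"wz": 0,"gripper": 0.6},
    {"tx": 5,"ty": 20,"tz": 40,"wx": 0,"wy": 0,"wz": 0,"gripper": 0.6},
    {"tx": 5,"ty": 20,"tz": 65,"wx": 0,"wy": 0,"wz": 0,"gripper": 0.6},
    {"tx": 5,"ty": 20,"tz": 85,"wx": 0,"wy": 0,"wz": 0,"gripper": 0.6},
  ],
)

```text
time: 11.25
position: [0.4812, -0.1844, 0.116]
tool_rot: [-2.615, -0.174, 0.041]
ft_force: [-0.6, -0.5, -0.4]
grip_width: 0.6
grip_force: 0.0
```

Run:
```python
from look import *; from tgt import *
im,s=look("wrist","w7")
print([(np.round(d["bbox"]).tolist(),round(d["conf"],2)) for d in vision.spot_in("wrist","tray_handle")])
inc(tray_R(np.radians(-83))*G,(.471,-.153,.066),s)
b=vision.get_image("side"); np.savez("s7.npz",**b)
b=cv2.resize(b["color"][110:240,230:360],(280,280)); c=np.zeros((384,800,3),np.uint8); c[:,:512]=im["color"]; c[:280,516:796]=b
cv2.imwrite("pics/c7.png",c)
```

```text
11.3 [ 0.479 -0.181  0.113] [[0.991, 0.116, -0.067], [0.134, -0.857, 0.498], [-0.0, -0.502, -0.865]] [ 0.84  0.4  -0.32  1.69 -0.29  1.41 -0.81] 0.6013162312111892
[([253.0, 167.0, 270.0, 252.0], 0.66)]
t mm [-4.4 -1.4 55.5] w [-0.002  0.006  0.011]
```

View pics/c7.png

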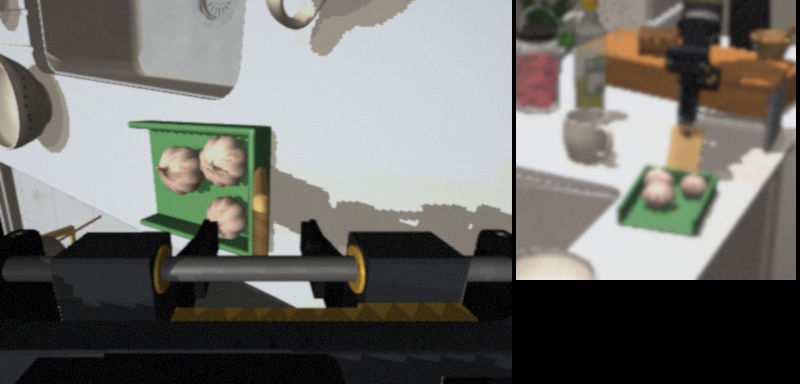

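Request:
jog_arm(
  grip_force=55,
  increments=[
    {"tx": 0,"ty": 0,"tz": 20,"wx": 0,"wy": 0,"wz": 0,"gripper": 0.5},
    {"tx": 0,"ty": 0,"tz": 40,"wx": 0,"wy": 0,"wz": 0,"gripper": 0.5},
    {"tx": 0,"ty": 0,"tz": 53,"wx": 0,"wy": 0,"wz": 0,"gripper": 0.5},
    {"tx": 0,"ty": 0,"tz": 57,"wx": 0,"wy": 0,"wz": 0,"gripper": 0.5},
    {"tx": 0,"ty": 0,"tz": 57,"wx": 0,"wy": 0,"wz": 0,"gripper": 0.5},
  ],
)

```text
time: 11.82
position: [0.4783, -0.1574, 0.0691]
tool_rot: [-2.616, -0.173, 0.039]
ft_force: [-0.7, -0.1, 0.1]
grip_width: 0.498
grip_force: 0.0
```

Request:
jog_arm(
  grip_force=55,
  increments=[
    {"tx": 0,"ty": 0,"tz": 0,"wx": 0,"wy": 0,"wz": 0,"gripper": 0.2},
    {"tx": 0,"ty": 0,"tz": 0,"wx": 0,"wy": 0,"wz": 0,"gripper": 0.2},
    {"tx": 0,"ty": 0,"tz": 0,"wx": 0,"wy": 0,"wz": 0,"gripper": 0},
    {"tx": 0,"ty": 0,"tz": 0,"wx": 0,"wy": 0,"wz": 0,"gripper": 0},
    {"tx": 0,"ty": 0,"tz": 0,"wx": 0,"wy": 0,"wz": 0,"gripper": 0},
  ],
)

```text
time: 12.23
position: [0.4783, -0.1575, 0.0694]
tool_rot: [-2.616, -0.173, 0.038]
ft_force: [-0.3, -0.3, 0.3]
grip_width: 0.21
grip_force: 0.0
```

Request:
jog_arm(
  grip_force=55,
  increments=[
    {"tx": 0,"ty": 0,"tz": 0,"wx": 0,"wy": 0,"wz": 0,"gripper": 0},
    {"tx": 0,"ty": 0,"tz": 0,"wx": 0,"wy": 0,"wz": 0,"gripper": 0},
    {"tx": 0,"ty": 0,"tz": 0,"wx": 0,"wy": 0,"wz": 0,"gripper": 0},
    {"tx": 0,"ty": 0,"tz": 0,"wx": 0,"wy": 0,"wz": 0,"gripper": 0},
    {"tx": 0,"ty": 0,"tz": 0,"wx": 0,"wy": 0,"wz": 0,"gripper": 0},
  ],
)

```text
time: 12.65
position: [0.4782, -0.1572, 0.069]
tool_rot: [-2.616, -0.172, 0.039]
ft_force: [1.5, -1.9, -1.3]
grip_width: 0.135
grip_force: 55.0
```

Run:
```python
from tgt import *
s=ctrl.get_state(); print(s["ft_force"],s["grip_width"],s["grip_force"],s["position"],np.round(s["joint_positions"],2))
R0=R.from_rotvec(s["tool_rot"])
Tr=R0*G.inv(); print(Tr.as_euler("ZYX",degrees=True))
print("world up 10cm in tool", R0.inv().apply([0,0,100]))
```

```text
[ 1.50484558 -1.90862194 -1.30679378] 0.13492042312637909 54.98871733434498 [ 0.47816489 -0.15716442  0.06898702] [ 0.82  0.42 -0.33  1.77 -0.3   1.3  -0.81]
[-82.54067079  -0.17192584   0.28963745]
world up 10cm in tool [  0.50550829 -49.73927061 -86.75107734]
```

Request:
jog_arm(
  increments=[
    {"tx": 0,"ty": -3,"tz": -5,"wx": 0.01,"wy": 0,"wz": 0,"gripper": 0},
    {"tx": 0,"ty": -10,"tz": -17,"wx": 0.04,"wy": 0,"wz": 0,"gripper": 0},
    {"tx": 0,"ty": -20,"tz": -35,"wx": 0.07,"wy": 0,"wz": 0,"gripper": 0},
    {"tx": 0,"ty": -32,"tz": -56,"wx": 0.1,"wy": 0,"wz": 0,"gripper": 0},
    {"tx": 0,"ty": -43,"tz": -75,"wx": 0.12,"wy": 0,"wz": 0,"gripper": 0},
  ],
)

```text
time: 13.07
position: [0.4768, -0.1576, 0.1557]
tool_rot: [-2.495, -0.165, 0.05]
ft_force: [0.3, -1.1, -4.2]
grip_width: 0.138
grip_force: 55.0
```

Run:
```python
from tgt import *
for n in ("scene","side","wrist"):
    im=vision.get_image(n)
    if n=="scene": np.savez("s8.npz",**im)
    for d in vision.spot_in(n,"bowl")[:1]:
        b=np.array(d["bbox"]); 
        # fit centre so projected bowl outline bbox matches
        from scipy.optimize import least_squares
        a=np.linspace(0,6.283,40); ring=np.r_[np.c_[.075*np.cos(a),.075*np.sin(a),0*a+.064],np.c_[.043*np.cos(a),.043*np.sin(a),0*a]]
        f=lambda q:(lambda P:np.r_[P.min(0),P.max(0)]-b)(proj(im,ring+[q[0],q[1],0]))
        r=least_squares(f,[.505,.335]); print(n,d["conf"],b.round(),r.x.round(4),f(r.x).round(1))
s=ctrl.get_state(); print(s["position"],(R.from_rotvec(s["tool_rot"])*G.inv()).as_euler("ZYX",degrees=True),s["ft_force"],np.round(s["joint_positions"],2))
im=dict(np.load("s8.npz")); 
cv2.imwrite("pics/c8.png",cv2.resize(im["color"][80:320,140:400],None,fx=2.4,fy=2.4))
```

```text
scene 0.85 [202. 238. 255. 289.] [0.4913 0.3403] [-1.   2.1  1.  -2. ]
side 0.58 [215. 226. 266. 261.] [0.5072 0.3394] [ 0.6 -1.9 -0.6  1.6]
wrist 0.55 [ 57.  58. 120. 143.] [0.4982 0.3321] [-2.  -1.   1.   1.5]
[ 0.47665292 -0.15656903  0.15393088] [-82.44706611   6.74815071   0.16041412] [-0.12386298  0.37275383 -4.04328519] [ 0.87  0.4  -0.33  1.66 -0.37  1.52 -0.81]
```

View pics/c8.png

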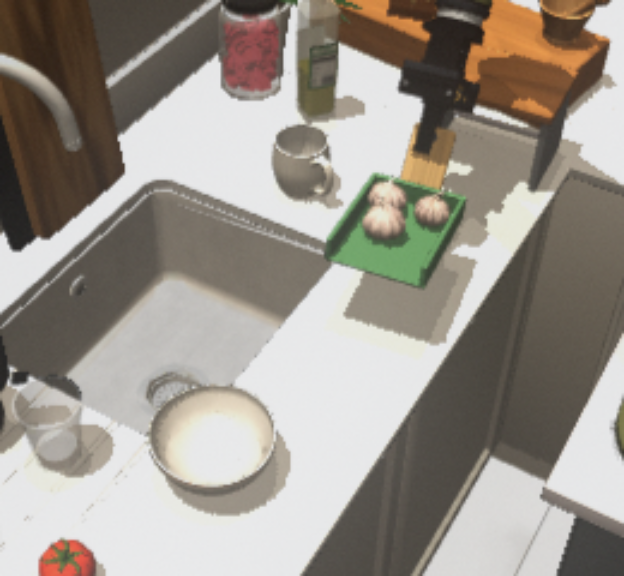

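```bash
cat > plan.py <<'E'
from tgt import *
import json
TT=np.array([.106,.005,.069]); LIP=np.array([-.1,0,.006]); YAW=np.radians(-82.5)
def tool(lip,pitch,yaw=YAW):
    Rt=tray_R(yaw,np.radians(pitch)); return Rt*G, np.array(lip)+Rt.apply(TT-LIP)
def lip_of(s):
    Rt=R.from_rotvec(s["tool_rot"])*G.inv(); return s["position"]+Rt.apply(LIP-TT), Rt.as_euler("ZYX",degrees=True)
def emit(start,poses,grip=0):
    for i in range(0,len(poses),5):
        R0,p0=start
        print(json.dumps([dict(zip(["tx","ty","tz","wx","wy","wz","gripper"],[round(x,1)+0 for x in R0.inv().apply(p-p0)*1000]+[round(x,3)+0 for x in (R0.inv()*r).as_rotvec()]+[grip])) for r,p in poses[i:i+5]]))
        start=poses[min(i+4,len(poses)-1)]
def smooth(n): t=np.arange(1,n+1)/n; return t*t*(3-2*t)
E
python3 - <<'E'
from plan import *
s=ctrl.get_state(); l0,e=lip_of(s); print(l0,e)
L=np.array([.504,.301,.115])
emit((R.from_rotvec(s["tool_rot"]),s["position"]),[tool(l0+(L-l0)*u,-e[1]+(-7+e[1])*u) for u in smooth(15)])
E
```

```text
[0.44400842 0.05293514 0.11555977] [-82.44706611   6.74815071   0.16041412]
[{"tx": 1.2, "ty": -2.4, "tz": 1.8, "wx": 0.0, "wy": -0.002, "wz": 0.002, "gripper": 0}, {"tx": 4.5, "ty": -9.2, "tz": 7.0, "wx": 0.0, "wy": -0.002, "wz": 0.002, "gripper": 0}, {"tx": 9.5, "ty": -19.7, "tz": 15.0, "wx": 0.0, "wy": -0.002, "wz": 0.002, "gripper": 0}, {"tx": 16.1, "ty": -33.2, "tz": 25.2, "wx": 0.001, "wy": -0.002, "wz": 0.002, "gripper": 0}, {"tx": 23.8, "ty": -49.1, "tz": 37.3, "wx": 0.001, "wy": -0.002, "wz": 0.002, "gripper": 0}]
[{"tx": 8.5, "ty": -17.6, "tz": 13.3, "wx": 0.0, "wy": 0.0, "wz": 0.0, "gripper": 0}, {"tx": 17.5, "ty": -36.2, "tz": 27.4, "wx": 0.001, "wy": 0.0, "wz": 0.0, "gripper": 0}, {"tx": 26.7, "ty": -55.1, "tz": 41.8, "wx": 0.001, "wy": 0.0, "wz": 0.0, "gripper": 0}, {"tx": 35.7, "ty": -73.7, "tz": 55.9, "wx": 0.002, "wy": 0.0, "wz": 0.0, "gripper": 0}, {"tx": 44.2, "ty": -91.3, "tz": 69.2, "wx": 0.002, "wy": 0.0, "wz": 0.0, "gripper": 0}]
[{"tx": 7.7, "ty": -15.9, "tz": 12.1, "wx": 0.0, "wy": 0.0, "wz": 0.0, "gripper": 0}, {"tx": 14.3, "ty": -29.4, "tz": 22.4, "wx": 0.001, "wy": 0.0, "wz": 0.0, "gripper": 0}, {"tx": 19.4, "ty": -39.9, "tz": 30.4, "wx": 0.001, "wy": 0.0, "wz": 0.0, "gripper": 0}, {"tx": 22.6, "ty": -46.7, "tz": 35.5, "wx": 0.001, "wy": 0.0, "wz": 0.0, "gripper": 0}, {"tx": 23.8, "ty": -49.1, "tz": 37.4, "wx": 0.001, "wy": 0.0, "wz": 0.0, "gripper": 0}]
```

Request:
jog_arm(
  increments=[
    {"tx": 1,"ty": -2,"tz": 2,"wx": 0,"wy": 0,"wz": 0,"gripper": 0},
    {"tx": 4,"ty": -9,"tz": 7,"wx": 0,"wy": 0,"wz": 0,"gripper": 0},
    {"tx": 9,"ty": -20,"tz": 15,"wx": 0,"wy": 0,"wz": 0,"gripper": 0},
    {"tx": 16,"ty": -33,"tz": 25,"wx": 0,"wy": 0,"wz": 0,"gripper": 0},
    {"tx": 24,"ty": -49,"tz": 37,"wx": 0,"wy": 0,"wz": 0,"gripper": 0},
  ],
)

```text
time: 13.78
position: [0.4937, -0.0912, 0.155]
tool_rot: [-2.496, -0.165, 0.048]
ft_force: [-0.4, 0.2, -3.2]
grip_width: 0.138
grip_force: 55.0
```

Request:
jog_arm(
  increments=[
    {"tx": 8,"ty": -18,"tz": 13,"wx": 0,"wy": 0,"wz": 0,"gripper": 0},
    {"tx": 17,"ty": -36,"tz": 27,"wx": 0,"wy": 0,"wz": 0,"gripper": 0},
    {"tx": 27,"ty": -55,"tz": 42,"wx": 0,"wy": 0,"wz": 0,"gripper": 0},
    {"tx": 36,"ty": -74,"tz": 56,"wx": 0,"wy": 0,"wz": 0,"gripper": 0},
    {"tx": 44,"ty": -91,"tz": 69,"wx": 0,"wy": 0,"wz": 0,"gripper": 0},
  ],
)

```text
time: 14.2
position: [0.5217, 0.0304, 0.1548]
tool_rot: [-2.494, -0.17, 0.05]
ft_force: [0.5, -0.1, -2.8]
grip_width: 0.135
grip_force: 55.0
```

Request:
jog_arm(
  increments=[
    {"tx": 8,"ty": -16,"tz": 12,"wx": 0,"wy": 0,"wz": 0,"gripper": 0},
    {"tx": 14,"ty": -29,"tz": 22,"wx": 0,"wy": 0,"wz": 0,"gripper": 0},
    {"tx": 19,"ty": -40,"tz": 30,"wx": 0,"wy": 0,"wz": 0,"gripper": 0},
    {"tx": 23,"ty": -47,"tz": 35,"wx": 0,"wy": 0,"wz": 0,"gripper": 0},
    {"tx": 24,"ty": -49,"tz": 37,"wx": 0,"wy": 0,"wz": 0,"gripper": 0},
  ],
)

```text
time: 14.62
position: [0.5377, 0.0923, 0.1546]
tool_rot: [-2.495, -0.169, 0.049]
ft_force: [-0.3, 0.7, -3.9]
grip_width: 0.137
grip_force: 55.0
```

Run:
```python
from plan import *
s=ctrl.get_state(); print(s["time"],lip_of(s),s["ft_force"],np.round(s["joint_positions"],2))
for n in ("scene","side","wrist"):
    im=vision.get_image(n); np.savez(f"d_{n}.npz",**im)
    for t in ("bowl","tray","bulb_a"): print(n,t,[(np.round(d["bbox"]).tolist(),round(d["conf"],2)) for d in vision.spot_in(n,t)[:3]])
    l,_=lip_of(s); Rt=R.from_rotvec(s["tool_rot"])*G.inv()
    g=im["color"].astype(int); m=((g[...,1]>g[...,2]+20)&(g[...,1]>g[...,0]+10)).astype(np.uint8)
    nn,_,st,_=cv2.connectedComponentsWithStats(m); k=1+st[1:,4].argmax(); print("green",st[k],"pred corners",proj(im,[l+Rt.apply([0,y,0]) for y in(-.068,.068)]).round(0).tolist())
```

```text
14.6167 (array([0.50476067, 0.30177018, 0.116204  ]), array([-82.31355422,   6.75417511,   0.29719555])) [-0.336422    0.72659637 -3.85264713] [ 0.6   0.32 -0.5   1.78 -0.49  1.28 -1.13]
scene bowl [([201.0, 238.0, 253.0, 290.0], 0.76)]
scene tray [([212.0, 169.0, 283.0, 243.0], 0.56), ([202.0, 238.0, 255.0, 287.0], 0.52)]
scene bulb_a [([238.0, 195.0, 255.0, 210.0], 0.58), ([257.0, 202.0, 276.0, 217.0], 0.55), ([233.0, 202.0, 249.0, 223.0], 0.53)]
green [ 213  189   67   58 1221] pred corners [[254.0, 245.0], [210.0, 230.0]]
side bowl [([217.0, 228.0, 266.0, 260.0], 0.88), ([165.0, 221.0, 193.0, 259.0], 0.35)]
side tray [([226.0, 169.0, 285.0, 220.0], 0.94)]
side bulb_a [([261.0, 185.0, 277.0, 204.0], 0.58), ([252.0, 189.0, 261.0, 197.0], 0.56), ([241.0, 192.0, 259.0, 204.0], 0.46)]
green [229 190  55  30 605] pred corners [[268.0, 220.0], [226.0, 213.0]]
wrist bowl [([128.0, 115.0, 181.0, 193.0], 0.92)]
wrist tray [([104.0, 125.0, 276.0, 310.0], 0.67)]
wrist bulb_a [([182.0, 144.0, 242.0, 207.0], 0.84), ([196.0, 216.0, 230.0, 237.0], 0.76), ([133.0, 160.0, 190.0, 212.0], 0.64)]
green [ 105  125  167  123 7055] pred corners [[140.0, 232.0], [125.0, 121.0]]
```

Run:
```python
from plan import *
s=ctrl.get_state(); l0,e=lip_of(s); L1=np.array([.502,.300,.080])
A=[tool(l0+(L1-l0)*u,-6.8+11.8*u) for u in smooth(5)]
B=[tool(L1,p) for p in np.linspace(5,57,16)[1:]]
emit((R.from_rotvec(s["tool_rot"]),s["position"]),A+B)
print(B[-1][1],B[-1][0].as_matrix().round(2))
```

```text
[{"tx": 0.0, "ty": -1.0, "tz": 0.2, "wx": -0.02, "wy": -0.004, "wz": 0.002, "gripper": 0}, {"tx": -0.9, "ty": -4.4, "tz": 0.4, "wx": -0.071, "wy": -0.004, "wz": 0.002, "gripper": 0}, {"tx": -1.9, "ty": -8.9, "tz": 1.1, "wx": -0.132, "wy": -0.004, "wz": 0.002, "gripper": 0}, {"tx": -2.8, "ty": -13.0, "tz": 2.3, "wx": -0.183, "wy": -0.004, "wz": 0.002, "gripper": 0}, {"tx": -3.2, "ty": -14.8, "tz": 2.9, "wx": -0.204, "wy": -0.005, "wz": 0.002, "gripper": 0}]
[{"tx": 0.0, "ty": -9.8, "tz": -8.6, "wx": -0.061, "wy": 0.0, "wz": 0.0, "gripper": 0}, {"tx": 0.0, "ty": -20.1, "tz": -16.6, "wx": -0.121, "wy": 0.0, "wz": 0.0, "gripper": 0}, {"tx": 0.0, "ty": -30.9, "tz": -23.9, "wx": -0.182, "wy": 0.0, "wz": 0.0, "gripper": 0}, {"tx": 0.0, "ty": -42.0, "tz": -30.6, "wx": -0.242, "wy": 0.0, "wz": 0.0, "gripper": 0}, {"tx": 0.0, "ty": -53.6, "tz": -36.6, "wx": -0.303, "wy": 0.0, "wz": 0.0, "gripper": 0}]
[{"tx": 0.0, "ty": -9.8, "tz": -8.6, "wx": -0.061, "wy": 0.0, "wz": 0.0, "gripper": 0}, {"tx": 0.0, "ty": -20.1, "tz": -16.6, "wx": -0.121, "wy": 0.0, "wz": 0.0, "gripper": 0}, {"tx": 0.0, "ty": -30.9, "tz": -23.9, "wx": -0.182, "wy": 0.0, "wz": 0.0, "gripper": 0}, {"tx": 0.0, "ty": -42.0, "tz": -30.6, "wx": -0.242, "wy": 0.0, "wz": 0.0, "gripper": 0}, {"tx": 0.0, "ty": -53.6, "tz": -36.6, "wx": -0.303, "wy": 0.0, "wz": 0.0, "gripper": 0}]
[{"tx": 0.0, "ty": -9.8, "tz": -8.6, "wx": -0.061, "wy": 0.0, "wz": 0.0, "gripper": 0}, {"tx": 0.0, "ty": -20.1, "tz": -16.6, "wx": -0.121, "wy": 0.0, "wz": 0.0, "gripper": 0}, {"tx": 0.0, "ty": -30.9, "tz": -23.9, "wx": -0.182, "wy": 0.0, "wz": 0.0, "gripper": 0}, {"tx": 0.0, "ty": -42.0, "tz": -30.6, "wx": -0.242, "wy": 0.0, "wz": 0.0, "gripper": 0}, {"tx": 0.0, "ty": -53.6, "tz": -36.6, "wx": -0.303, "wy": 0.0, "wz": 0.0, "gripper": 0}]
[0.51470518 0.24180106 0.2870784 ] [[ 0.99  0.12  0.06]
 [ 0.13 -0.88 -0.45]
 [-0.    0.45 -0.89]]
```

Request:
jog_arm(
  increments=[
    {"tx": 0,"ty": -1,"tz": 0,"wx": -0.02,"wy": 0,"wz": 0,"gripper": 0},
    {"tx": -1,"ty": -4,"tz": 0,"wx": -0.07,"wy": 0,"wz": 0,"gripper": 0},
    {"tx": -2,"ty": -9,"tz": 1,"wx": -0.13,"wy": 0,"wz": 0,"gripper": 0},
    {"tx": -3,"ty": -13,"tz": 2,"wx": -0.18,"wy": 0,"wz": 0,"gripper": 0},
    {"tx": -3,"ty": -15,"tz": 3,"wx": -0.2,"wy": 0,"wz": 0,"gripper": 0},
  ],
)

```text
time: 15.63
position: [0.5328, 0.106, 0.1624]
tool_rot: [-2.697, -0.184, 0.031]
ft_force: [0.9, 1.0, -3.9]
grip_width: 0.133
grip_force: 55.0
```

Request:
jog_arm(
  increments=[
    {"tx": 0,"ty": -10,"tz": -9,"wx": -0.06,"wy": 0,"wz": 0,"gripper": 0},
    {"tx": 0,"ty": -20,"tz": -17,"wx": -0.12,"wy": 0,"wz": 0,"gripper": 0},
    {"tx": 0,"ty": -31,"tz": -24,"wx": -0.18,"wy": 0,"wz": 0,"gripper": 0},
    {"tx": 0,"ty": -42,"tz": -31,"wx": -0.24,"wy": 0,"wz": 0,"gripper": 0},
    {"tx": 0,"ty": -54,"tz": -37,"wx": -0.3,"wy": 0,"wz": 0,"gripper": 0},
  ],
)

```text
time: 16.05
position: [0.5281, 0.1361, 0.218]
tool_rot: [-2.997, -0.195, 0.007]
ft_force: [1.3, -0.1, -4.7]
grip_width: 0.136
grip_force: 55.0
```

Run:
```python
from plan import *
s=ctrl.get_state(); print(s["time"],lip_of(s),s["ft_force"],np.round(s["joint_positions"],2))
```

```text
16.05 (array([0.50215812, 0.30134748, 0.08220503]), array([-82.68013278, -22.07455648,   0.27771978])) [ 1.26123755 -0.11502549 -4.69097163] [ 0.32  0.13 -0.57  1.72 -0.07  1.3  -1.67]
```

Request:
jog_arm(
  increments=[
    {"tx": 0,"ty": -10,"tz": -9,"wx": -0.06,"wy": 0,"wz": 0,"gripper": 0},
    {"tx": 0,"ty": -20,"tz": -17,"wx": -0.12,"wy": 0,"wz": 0,"gripper": 0},
    {"tx": 0,"ty": -31,"tz": -24,"wx": -0.18,"wy": 0,"wz": 0,"gripper": 0},
    {"tx": 0,"ty": -42,"tz": -31,"wx": -0.24,"wy": 0,"wz": 0,"gripper": 0},
    {"tx": 0,"ty": -54,"tz": -37,"wx": -0.3,"wy": 0,"wz": 0,"gripper": 0},
  ],
)

```text
time: 16.47
position: [0.5214, 0.1843, 0.2622]
tool_rot: [2.975, 0.192, 0.022]
ft_force: [-0.5, 0.2, -2.8]
grip_width: 0.135
grip_force: 55.0
```

Request:
jog_arm(
  increments=[
    {"tx": 0,"ty": -10,"tz": -9,"wx": -0.06,"wy": 0,"wz": 0,"gripper": 0},
    {"tx": 0,"ty": -20,"tz": -17,"wx": -0.12,"wy": 0,"wz": 0,"gripper": 0},
    {"tx": 0,"ty": -31,"tz": -24,"wx": -0.18,"wy": 0,"wz": 0,"gripper": 0},
    {"tx": 0,"ty": -42,"tz": -31,"wx": -0.24,"wy": 0,"wz": 0,"gripper": 0},
    {"tx": 0,"ty": -54,"tz": -37,"wx": -0.3,"wy": 0,"wz": 0,"gripper": 0},
  ],
)

```text
time: 16.88
position: [0.5135, 0.2435, 0.2899]
tool_rot: [2.677, 0.172, 0.046]
ft_force: [0.5, 0.1, -2.8]
grip_width: 0.129
grip_force: 55.0
```

Request:
jog_arm(
  increments=[
    {"tx": 0,"ty": 0,"tz": 0,"wx": 0,"wy": 0,"wz": 0,"gripper": 0},
    {"tx": 0,"ty": 0,"tz": 0,"wx": 0,"wy": 0,"wz": 0,"gripper": 0},
    {"tx": 0,"ty": 0,"tz": 0,"wx": 0,"wy": 0,"wz": 0,"gripper": 0},
    {"tx": 0,"ty": 0,"tz": 0,"wx": 0,"wy": 0,"wz": 0,"gripper": 0},
    {"tx": 0,"ty": 0,"tz": 0,"wx": 0,"wy": 0,"wz": 0,"gripper": 0},
  ],
)

```text
time: 17.3
position: [0.5147, 0.2408, 0.2898]
tool_rot: [2.678, 0.17, 0.047]
ft_force: [-0.1, -0.1, -2.2]
grip_width: 0.126
grip_force: 55.0
```

```bash
cat > chk.py <<'E'
from plan import *
s=ctrl.get_state(); print(s["time"],lip_of(s),s["ft_force"],s["grip_width"],np.round(s["joint_positions"],2))
for n in ("scene","side","wrist"):
    im=vision.get_image(n); np.savez(f"e_{n}.npz",**im)
    for t in ("bowl","tray","bulb_a"): print(n,t,[(np.round(d["bbox"]).tolist(),round(d["conf"],2)) for d in vision.spot_in(n,t)[:4]])
E
python3 chk.py
```

```text
17.3 (array([0.502937  , 0.30167615, 0.08340731]), array([-83.13649643, -56.31074319,   0.54164165])) [-0.13776913 -0.11404402 -2.19334118] 0.12609436459987028 [-0.2   0.35 -0.68  1.43  0.56  1.75 -2.32]
scene bowl [([200.0, 242.0, 254.0, 291.0], 0.96)]
scene tray [([209.0, 172.0, 277.0, 257.0], 0.83)]
scene bulb_a [([208.0, 257.0, 225.0, 273.0], 0.68), ([233.0, 261.0, 246.0, 276.0], 0.64), ([225.0, 259.0, 232.0, 279.0], 0.44)]
side bowl [([217.0, 228.0, 266.0, 261.0], 0.85), ([223.0, 235.0, 237.0, 247.0], 0.24), ([248.0, 148.0, 266.0, 168.0], 0.16)]
side tray [([225.0, 148.0, 280.0, 228.0], 0.95), ([250.0, 145.0, 267.0, 167.0], 0.56), ([165.0, 221.0, 192.0, 258.0], 0.38)]
side bulb_a [([221.0, 236.0, 240.0, 252.0], 0.67), ([236.0, 238.0, 250.0, 249.0], 0.65), ([246.0, 232.0, 260.0, 249.0], 0.58)]
wrist bowl [([24.0, 115.0, 141.0, 237.0], 0.89)]
wrist tray [([106.0, 124.0, 272.0, 307.0], 0.63)]
wrist bulb_a [([67.0, 199.0, 110.0, 238.0], 0.86), ([73.0, 166.0, 122.0, 204.0], 0.61), ([250.0, 184.0, 270.0, 308.0], 0.15)]
```

Run:
```python
from plan import *
s=ctrl.get_state(); l0,e=lip_of(s); p0=-e[1]
lf=np.array([.478,-.157,.0695])-tray_R(YAW,0).apply(TT-LIP); print(lf)
W1=np.array([.500,.265,.145]); W2=lf+[0,0,.07]
A=[tool(l0+(W1-l0)*u,p0) for u in smooth(5)]
B=[tool(W1+(W2-W1)*u,p0*(1-u)) for u in smooth(15)]
C=[tool(W2+(lf-W2)*u,0) for u in smooth(5)]
emit((R.from_rotvec(s["tool_rot"]),s["position"]),A+B+C)
```

```text
[0.44615438 0.04658501 0.0065    ]
[{"tx": 0.3, "ty": 6.4, "tz": -4.0, "wx": 0.0, "wy": -0.004, "wz": -0.002, "gripper": 0}, {"tx": -1.4, "ty": 21.5, "tz": -13.6, "wx": 0.0, "wy": -0.004, "wz": -0.002, "gripper": 0}, {"tx": -3.4, "ty": 39.7, "tz": -25.1, "wx": 0.0, "wy": -0.004, "wz": -0.002, "gripper": 0}, {"tx": -5.1, "ty": 54.9, "tz": -34.8, "wx": 0.0, "wy": -0.004, "wz": -0.002, "gripper": 0}, {"tx": -5.8, "ty": 61.2, "tz": -38.8, "wx": 0.0, "wy": -0.004, "wz": -0.002, "gripper": 0}]
[{"tx": -1.0, "ty": 4.0, "tz": 3.8, "wx": 0.013, "wy": 0.0, "wz": 0.0, "gripper": 0}, {"tx": -4.0, "ty": 15.0, "tz": 14.7, "wx": 0.048, "wy": 0.0, "wz": 0.0, "gripper": 0}, {"tx": -8.5, "ty": 31.7, "tz": 31.9, "wx": 0.102, "wy": 0.0, "wz": 0.0, "gripper": 0}, {"tx": -14.4, "ty": 52.5, "tz": 54.6, "wx": 0.172, "wy": 0.0, "wz": 0.0, "gripper": 0}, {"tx": -21.2, "ty": 75.8, "tz": 82.1, "wx": 0.255, "wy": 0.0, "wz": 0.0, "gripper": 0}]
[{"tx": -7.6, "ty": 31.5, "tz": 24.2, "wx": 0.091, "wy": 0.0, "wz": 0.0, "gripper": 0}, {"tx": -15.6, "ty": 63.3, "tz": 51.1, "wx": 0.188, "wy": 0.0, "wz": 0.0, "gripper":
[... 431 characters left out ...]
0, "gripper": 0}, {"tx": -17.3, "ty": 75.6, "tz": 35.8, "wx": 0.207, "wy": 0.0, "wz": 0.0, "gripper": 0}, {"tx": -20.2, "ty": 87.8, "tz": 42.4, "wx": 0.242, "wy": 0.0, "wz": 0.0, "gripper": 0}, {"tx": -21.2, "ty": 92.1, "tz": 44.8, "wx": 0.255, "wy": 0.0, "wz": 0.0, "gripper": 0}]
[{"tx": 0.0, "ty": 3.6, "tz": 6.3, "wx": 0.0, "wy": 0.0, "wz": 0.0, "gripper": 0}, {"tx": 0.0, "ty": 12.3, "tz": 21.3, "wx": 0.0, "wy": 0.0, "wz": 0.0, "gripper": 0}, {"tx": 0.0, "ty": 22.7, "tz": 39.3, "wx": 0.0, "wy": 0.0, "wz": 0.0, "gripper": 0}, {"tx": 0.0, "ty": 31.4, "tz": 54.3, "wx": 0.0, "wy": 0.0, "wz": 0.0, "gripper": 0}, {"tx": 0.0, "ty": 35.0, "tz": 60.6, "wx": 0.0, "wy": 0.0, "wz": 0.0, "gripper": 0}]
```

Request:
jog_arm(
  increments=[
    {"tx": 0,"ty": 6,"tz": -4,"wx": 0,"wy": -0.004,"wz": -0.002,"gripper": 0},
    {"tx": -1,"ty": 21,"tz": -14,"wx": 0,"wy": -0.004,"wz": -0.002,"gripper": 0},
    {"tx": -3,"ty": 40,"tz": -25,"wx": 0,"wy": -0.004,"wz": -0.002,"gripper": 0},
    {"tx": -5,"ty": 55,"tz": -35,"wx": 0,"wy": -0.004,"wz": -0.002,"gripper": 0},
    {"tx": -6,"ty": 61,"tz": -39,"wx": 0,"wy": -0.004,"wz": -0.002,"gripper": 0},
  ],
)

```text
time: 18.32
position: [0.5135, 0.2032, 0.3545]
tool_rot: [2.678, 0.171, 0.045]
ft_force: [0.7, 0.1, -1.9]
grip_width: 0.132
grip_force: 55.0
```

Request:
jog_arm(
  increments=[
    {"tx": -1,"ty": 4,"tz": 4,"wx": 0.013,"wy": 0,"wz": 0,"gripper": 0},
    {"tx": -4,"ty": 15,"tz": 15,"wx": 0.048,"wy": 0,"wz": 0,"gripper": 0},
    {"tx": -8,"ty": 32,"tz": 32,"wx": 0.1,"wy": 0,"wz": 0,"gripper": 0},
    {"tx": -14,"ty": 52,"tz": 55,"wx": 0.17,"wy": 0,"wz": 0,"gripper": 0},
    {"tx": -21,"ty": 76,"tz": 82,"wx": 0.255,"wy": 0,"wz": 0,"gripper": 0},
  ],
)

```text
time: 18.73
position: [0.5049, 0.1006, 0.3102]
tool_rot: [2.936, 0.201, 0.021]
ft_force: [0.1, -0.1, -3.2]
grip_width: 0.133
grip_force: 55.0
```

Run:
```python
from plan import *
s=ctrl.get_state(); l0,e=lip_of(s); p0=-e[1]; print(s["time"],l0,e,s["ft_force"],s["grip_width"],np.round(s["joint_positions"],2))
W2=np.array([.446,.047,.076])
emit((R.from_rotvec(s["tool_rot"]),s["position"]),[tool(l0+(W2-l0)*u,p0*(1-u)) for u in 1-(1-np.arange(1,11)/10)**1.6])
```

```text
18.7333 [0.48475406 0.21173718 0.12675892] [-8.22059975e+01 -4.13882888e+01  7.34577845e-02] [ 0.11558566 -0.1008981  -3.1733277 ] 0.13312361792931685 [ 0.18  0.05 -0.59  1.62  0.22  1.54 -1.85]
[{"tx": -10.1, "ty": 39.2, "tz": 30.0, "wx": 0.112, "wy": -0.002, "wz": 0.006, "gripper": 0}, {"tx": -19.0, "ty": 74.0, "tz": 59.6, "wx": 0.217, "wy": -0.002, "wz": 0.006, "gripper": 0}, {"tx": -27.3, "ty": 104.5, "tz": 88.3, "wx": 0.314, "wy": -0.001, "wz": 0.006, "gripper": 0}, {"tx": -34.9, "ty": 130.9, "tz": 115.5, "wx": 0.403, "wy": -0.001, "wz": 0.006, "gripper": 0}, {"tx": -41.8, "ty": 153.5, "tz": 140.7, "wx": 0.484, "wy": -0.001, "wz": 0.006, "gripper": 0}]
[{"tx": -5.9, "ty": 27.3, "tz": 11.3, "wx": 0.072, "wy": 0.0, "wz": 0.0, "gripper": 0}, {"tx": -11.0, "ty": 50.2, "tz": 21.6, "wx": 0.133, "wy": 0.0, "wz": 0.0, "gripper": 0}, {"tx": -15.2, "ty": 68.4, "tz": 30.5, "wx": 0.183, "wy": 0.0, "wz": 0.0, "gripper": 0}, {"tx": -18.3, "ty": 81.5, "tz": 37.1, "wx": 0.22, "wy": 0.0, "wz": 0.0, "gripper": 0}, {"tx": -19.8, "ty": 87.9, "tz": 40.5, "wx": 0.238, "wy": 0.0, "wz": 0.0, "gripper": 0}]
```

Request:
jog_arm(
  increments=[
    {"tx": -8,"ty": 32,"tz": 24,"wx": 0.09,"wy": 0,"wz": 0.004,"gripper": 0},
    {"tx": -17,"ty": 64,"tz": 51,"wx": 0.185,"wy": 0,"wz": 0.006,"gripper": 0},
    {"tx": -25,"ty": 95,"tz": 80,"wx": 0.285,"wy": 0,"wz": 0.006,"gripper": 0},
    {"tx": -34,"ty": 127,"tz": 111,"wx": 0.39,"wy": 0,"wz": 0.006,"gripper": 0},
    {"tx": -42,"ty": 153,"tz": 141,"wx": 0.484,"wy": 0,"wz": 0.006,"gripper": 0},
  ],
)

```text
time: 19.15
position: [0.4873, -0.083, 0.2076]
tool_rot: [-2.855, -0.176, 0.018]
ft_force: [1.1, -0.5, -2.5]
grip_width: 0.135
grip_force: 55.0
```

Request:
jog_arm(
  increments=[
    {"tx": -6,"ty": 27,"tz": 11,"wx": 0.072,"wy": 0,"wz": 0,"gripper": 0},
    {"tx": -11,"ty": 50,"tz": 22,"wx": 0.133,"wy": 0,"wz": 0,"gripper": 0},
    {"tx": -15,"ty": 68,"tz": 30,"wx": 0.183,"wy": 0,"wz": 0,"gripper": 0},
    {"tx": -18,"ty": 81,"tz": 37,"wx": 0.22,"wy": 0,"wz": 0,"gripper": 0},
    {"tx": -20,"ty": 88,"tz": 40,"wx": 0.238,"wy": 0,"wz": 0,"gripper": 0},
  ],
)

```text
time: 19.57
position: [0.475, -0.1584, 0.1414]
tool_rot: [-2.618, -0.156, 0.047]
ft_force: [-0.8, 0.0, -3.0]
grip_width: 0.133
grip_force: 55.0
```

Run:
```python
from plan import *
s=ctrl.get_state(); l0,e=lip_of(s); p0=-e[1]; print(s["time"],l0,e,s["ft_force"],s["grip_width"],np.round(s["joint_positions"],2))
W2=np.array([.446,.047,.0075])
emit((R.from_rotvec(s["tool_rot"]),s["position"]),[tool(l0+(W2-l0)*u,p0*(1-u)) for u in smooth(10)])
im=vision.get_image("scene");g=im["color"].astype(int); m=((g[...,1]>g[...,2]+20)&(g[...,1]>g[...,0]+10)).astype(np.uint8)
nn,_,st,_=cv2.connectedComponentsWithStats(m); k=1+st[1:,4].argmax(); Rt=R.from_rotvec(s["tool_rot"])*G.inv()
print("green",st[k],"pred",proj(im,[l0+Rt.apply([x,y,z]) for x,y,z in((0,-.068,0),(0,.068,0),(.18,-.068,.03),(.18,.068,.03))]).round(0).tolist())
```

```text
19.5667 [0.44512277 0.04522003 0.07755471] [-83.12340488  -0.23095074  -0.2411451 ] [-0.81197906  0.0473604  -2.9608943 ] 0.13294003312211772 [ 0.7   0.32 -0.17  1.72 -0.35  1.44 -0.82]
[{"tx": 2.0, "ty": 0.9, "tz": 1.7, "wx": 0.0, "wy": -0.002, "wz": -0.012, "gripper": 0}, {"tx": 2.1, "ty": 3.5, "tz": 6.5, "wx": 0.0, "wy": -0.002, "wz": -0.012, "gripper": 0}, {"tx": 2.3, "ty": 7.3, "tz": 13.4, "wx": 0.001, "wy": -0.002, "wz": -0.012, "gripper": 0}, {"tx": 2.5, "ty": 11.9, "tz": 21.9, "wx": 0.001, "wy": -0.002, "wz": -0.012, "gripper": 0}, {"tx": 2.7, "ty": 16.9, "tz": 31.1, "wx": 0.002, "wy": -0.002, "wz": -0.012, "gripper": 0}]
[{"tx": 0.2, "ty": 5.0, "tz": 9.2, "wx": 0.001, "wy": 0.0, "wz": 0.0, "gripper": 0}, {"tx": 0.3, "ty": 9.7, "tz": 17.7, "wx": 0.001, "wy": 0.0, "wz": 0.0, "gripper": 0}, {"tx": 0.4, "ty": 13.5, "tz": 24.6, "wx": 0.002, "wy": 0.0, "wz": 0.0, "gripper": 0}, {"tx": 0.5, "ty": 16.1, "tz": 29.3, "wx": 0.002, "wy": 0.0, "wz": 0.0, "gripper": 0}, {"tx": 0.6, "ty": 17.1, "tz": 31.1, "wx": 0.002, "wy": 0.0, "wz": 0.0, "gripper": 0}]
green [ 276  155   58   52 1526] pred [[314.0, 206.0], [273.0, 194.0], [333.0, 164.0], [294.0, 154.0]]
```

Request:
jog_arm(
  increments=[
    {"tx": 0,"ty": 1,"tz": 2,"wx": 0,"wy": 0,"wz": 0,"gripper": 0},
    {"tx": 0,"ty": 4,"tz": 7,"wx": 0,"wy": 0,"wz": 0,"gripper": 0},
    {"tx": 0,"ty": 8,"tz": 14,"wx": 0,"wy": 0,"wz": 0,"gripper": 0},
    {"tx": 0,"ty": 13,"tz": 22,"wx": 0,"wy": 0,"wz": 0,"gripper": 0},
    {"tx": 0,"ty": 18,"tz": 31,"wx": 0,"wy": 0,"wz": 0,"gripper": 0},
  ],
)

```text
time: 20.03
position: [0.4777, -0.1547, 0.1089]
tool_rot: [-2.621, -0.167, 0.042]
ft_force: [0.5, -0.4, -3.5]
grip_width: 0.134
grip_force: 55.0
```

Request:
jog_arm(
  increments=[
    {"tx": 0,"ty": 5,"tz": 9,"wx": 0,"wy": 0,"wz": 0,"gripper": 0},
    {"tx": 0,"ty": 9,"tz": 16,"wx": 0,"wy": 0,"wz": 0,"gripper": 0},
    {"tx": 0,"ty": 13,"tz": 23,"wx": 0,"wy": 0,"wz": 0,"gripper": 0},
    {"tx": 0,"ty": 16,"tz": 27,"wx": 0,"wy": 0,"wz": 0,"gripper": 0},
    {"tx": 0,"ty": 16,"tz": 28,"wx": 0,"wy": 0,"wz": 0,"gripper": 0},
  ],
)

```text
time: 20.45
position: [0.4765, -0.1557, 0.0755]
tool_rot: [-2.619, -0.163, 0.045]
ft_force: [-0.6, 0.0, -2.9]
grip_width: 0.131
grip_force: 55.0
```

Run:
```python
from plan import *
s=ctrl.get_state(); print(s["time"],s["position"],lip_of(s),s["ft_force"],s["torque"])
```

```text
20.45 [ 0.47650996 -0.15567537  0.07552737] (array([0.44591801, 0.0477874 , 0.01151928]), array([-8.28668366e+01, -2.82603545e-01, -8.18748384e-02])) [-0.58278407  0.01197114 -2.85219729] [-1.0849967  -0.1278628  -0.00334791]
```

Request:
jog_arm(
  increments=[
    {"tx": 0,"ty": 1,"tz": 1.5,"wx": 0,"wy": 0,"wz": 0,"gripper": 0},
    {"tx": 0,"ty": 2,"tz": 3,"wx": 0,"wy": 0,"wz": 0,"gripper": 0},
    {"tx": 0,"ty": 2.5,"tz": 4.3,"wx": 0,"wy": 0,"wz": 0,"gripper": 0},
    {"tx": 0,"ty": 3,"tz": 5.2,"wx": 0,"wy": 0,"wz": 0,"gripper": 0},
    {"tx": 0,"ty": 3,"tz": 5.2,"wx": 0,"wy": 0,"wz": 0,"gripper": 0},
  ],
)

```text
time: 20.87
position: [0.4772, -0.1558, 0.0708]
tool_rot: [-2.619, -0.164, 0.043]
ft_force: [0.6, -0.8, -3.5]
grip_width: 0.135
grip_force: 55.0
```

Request:
jog_arm(
  increments=[
    {"tx": 0,"ty": 0.5,"tz": 0.9,"wx": 0,"wy": 0,"wz": 0,"gripper": 0},
    {"tx": 0,"ty": 1,"tz": 1.7,"wx": 0,"wy": 0,"wz": 0,"gripper": 0},
    {"tx": 0,"ty": 1,"tz": 1.7,"wx": 0,"wy": 0,"wz": 0,"gripper": 0},
    {"tx": 0,"ty": 1,"tz": 1.7,"wx": 0,"wy": 0,"wz": 0,"gripper": 0},
    {"tx": 0,"ty": 1,"tz": 1.7,"wx": 0,"wy": 0,"wz": 0,"gripper": 0},
  ],
)

```text
time: 21.28
position: [0.4774, -0.1558, 0.0692]
tool_rot: [-2.619, -0.164, 0.042]
ft_force: [-0.6, -1.6, 1.4]
grip_width: 0.131
grip_force: 55.0
```

Touched down. Release slowly and retreat along the plate.

Request:
jog_arm(
  increments=[
    {"tx": 0,"ty": 0,"tz": 0,"wx": 0,"wy": 0,"wz": 0,"gripper": 0.25},
    {"tx": 0,"ty": 0,"tz": 0,"wx": 0,"wy": 0,"wz": 0,"gripper": 0.35},
    {"tx": 0,"ty": 0,"tz": 0,"wx": 0,"wy": 0,"wz": 0,"gripper": 0.45},
    {"tx": 0,"ty": 0,"tz": 0,"wx": 0,"wy": 0,"wz": 0,"gripper": 0.45},
    {"tx": 0,"ty": 0,"tz": 0,"wx": 0,"wy": 0,"wz": 0,"gripper": 0.45},
  ],
)

```text
time: 21.7
position: [0.4771, -0.1556, 0.0688]
tool_rot: [-2.619, -0.164, 0.043]
ft_force: [1.0, -0.1, 0.3]
grip_width: 0.404
grip_force: 0.0
```

Request:
jog_arm(
  increments=[
    {"tx": 0,"ty": 0,"tz": -10,"wx": 0,"wy": 0,"wz": 0,"gripper": 0.5},
    {"tx": 0,"ty": 0,"tz": -35,"wx": 0,"wy": 0,"wz": 0,"gripper": 0.5},
    {"tx": 0,"ty": 0,"tz": -65,"wx": 0,"wy": 0,"wz": 0,"gripper": 0.5},
    {"tx": 0,"ty": -10,"tz": -100,"wx": 0,"wy": 0,"wz": 0,"gripper": 0.5},
    {"tx": 0,"ty": -30,"tz": -130,"wx": 0,"wy": 0,"wz": 0,"gripper": 0.5},
  ],
)

```text
time: 22.12
position: [0.4812, -0.1968, 0.1977]
tool_rot: [-2.621, -0.158, 0.044]
ft_force: [0.2, -0.1, 1.3]
grip_width: 0.496
grip_force: 0.0
```

Request:
jog_arm(
  increments=[
    {"tx": 0,"ty": -20,"tz": -15,"wx": 0,"wy": 0,"wz": 0,"gripper": 0.5},
    {"tx": 0,"ty": -40,"tz": -25,"wx": 0,"wy": 0,"wz": 0,"gripper": 0.5},
    {"tx": 0,"ty": -40,"tz": -25,"wx": 0,"wy": 0,"wz": 0,"gripper": 0.5},
    {"tx": 0,"ty": -40,"tz": -25,"wx": 0,"wy": 0,"wz": 0,"gripper": 0.5},
    {"tx": 0,"ty": -40,"tz": -25,"wx": 0,"wy": 0,"wz": 0,"gripper": 0.5},
  ],
)

```text
time: 22.53
position: [0.4787, -0.1721, 0.2375]
tool_rot: [-2.62, -0.163, 0.044]
ft_force: [-0.3, 0.2, -0.7]
grip_width: 0.5
grip_force: 0.0
```

Run:
```python
from plan import *
s=ctrl.get_state(); print(s["time"],s["position"],s["ft_force"])
for n in ("scene","side"):
    im=vision.get_image(n)
    for t in ("bowl","tray","bulb_a","mug","tumbler","tomato"): print(n,t,[(np.round(d["bbox"]).tolist(),round(d["conf"],2)) for d in vision.spot_in(n,t)[:3]])
    Y=R.from_euler("z",YAW); l=np.array([.446,.048,.006])
    print("pred tray",proj(im,[l+Y.apply([x,y,z]) for x,y,z in((0,-.068,-.006),(0,.068,-.006),(.226,-.03,.096),(.226,.03,.096),(.18,-.068,0))]).round(0).tolist())
```

```text
22.5333 [ 0.47865804 -0.17209964  0.2374863 ] [-0.32857473  0.20181535 -0.67266893]
scene bowl [([200.0, 240.0, 254.0, 288.0], 0.75), ([270.0, 154.0, 330.0, 223.0], 0.2)]
scene tray [([273.0, 151.0, 334.0, 225.0], 0.87), ([225.0, 262.0, 233.0, 278.0], 0.37)]
scene bulb_a [([224.0, 258.0, 232.0, 280.0], 0.65), ([231.0, 262.0, 249.0, 278.0], 0.51), ([206.0, 256.0, 224.0, 273.0], 0.48)]
scene mug [([256.0, 134.0, 277.0, 164.0], 0.68), ([274.0, 152.0, 329.0, 222.0], 0.63), ([301.0, 155.0, 324.0, 177.0], 0.34)]
scene tumbler [([147.0, 239.0, 174.0, 277.0], 0.84)]
scene tomato [([158.0, 304.0, 180.0, 330.0], 0.9)]
pred tray [[311.0, 224.0], [272.0, 211.0], [325.0, 155.0], [308.0, 151.0], [328.0, 187.0]]
side bowl []
side tray [([273.0, 170.0, 322.0, 220.0], 0.75)]
side bulb_a [([222.0, 234.0, 241.0, 248.0], 0.72), ([235.0, 238.0, 248.0, 250.0], 0.67), ([244.0, 231.0, 261.0, 247.0], 0.43)]
side mug [([250.0, 159.0, 276.0, 186.0], 0.75), ([222.0, 236.0, 239.0, 249.0], 0.71)]
side tumbler [([164.0, 220.0, 191.0, 259.0], 0.84)]
side tomato [([180.0, 270.0, 200.0, 293.0], 0.76)]
pred tray [[313.0, 221.0], [276.0, 215.0], [317.0, 170.0], [302.0, 168.0], [323.0, 198.0]]
```

```bash
python3 -c "
from bench import ctrl
print(ctrl.close_job())"
```

```text
the job is handed in; nothing more can be done
None
```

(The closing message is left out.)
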